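# Load and close the mould-vulcanising press

## Task

Cure the mould frames lying on the bench: pull the press's loading tray out, lay every frame flat in it side by side, and push the tray fully home. Then fit the crank on the square end of the press screw and wind it clockwise down to its stop, so that the platen presses on the frames, and only then press the red cure key fully down so that the black off key pops up. Finish with the crank taken off and lying flat in its blue tray, the tray home, and leave the other things on the bench where they are.

Things in the scene. Friction and masses are not known exactly. Their poses are not given: they have to be found in the camera images.
- press: Green bench press, fixed. Origin on the bench under the screw axis; x points away from its front, y to the left. Base to 34 mm high from x -170 to 66, y +-170 mm. Columns 28 mm thick at y +-148, nuts to 169 mm high; crosshead beam 44 (x) x 340 (y) mm, 125 to 155 mm high. Grey heat control box on the left: centre x -50, y 236, 136 x 62 mm, 55 high.
- tray (a joint): Slide of the aluminium loading tray: 0 fully home under the platen, grows as the tray comes out to the front (-x of the press), stop at 0.105 m, where its loading space is clear of the crosshead. Stays where left; about 2.5 N to move it. Starts home or up to 20 mm out.
- tray_floor (a point): Centre of the loading tray's inner floor, moves with the tray; x and y as the press, z up. The floor is 64 mm (x) by 244 mm (y), 41 mm above the bench, with a lip 7 mm high and 4 mm thick all round. It takes up to three mould frames side by side along y, each with its long side along y.
- tray_handle (a point): Centre of the tray's handle bar: a black horizontal bar along y, 13 mm thick and 124 mm long, 105 mm in front of the tray's centre and 55 mm above the bench; its stays (10 mm bars) meet it at y = +-55 mm. Can be pinched from above.
- screw_seat (a point): Shoulder at the foot of the square end of the upright press screw, on the screw's axis, 165 mm above the bench; turns with the screw. z points up; x and y are square to the flats. The square end is 17 mm across flats and stands 32 mm above this point, then a 12 mm square tip of 5 mm more.
- screw (a joint): Turn of the screw in rad: 0 = platen fully up; grows as it is turned clockwise seen from above, which lowers the platen 8 mm a turn; stop at 18.85 (3 turns). Starts at 0 to 2.5. The screw does not rise or sink, stays where left and needs about 0.2 N m. The sprung platen is 16 mm above the frames at 0, meets them at 12.6 and then presses on its springs.
- crank: Steel crank, 0.5 kg, lying flat in the blue tray. Origin: centre of the hub's underside. Hub 38 mm square, 54 high, faces along x and y; its 19.5 mm square socket, also along x and y, opens below, 40 deep, chamfered. Arm 22 wide, 12 thick along +x, flush with the underside, to an upright grip at 70 mm. Seated, its underside is on screw_seat, in any of 4 quarter turns.
- crank_end (a point): Foot of the crank's upright wooden grip, at x = 70 mm, height 14 mm in the crank's frame. The grip is a sleeve that spins freely on its spindle: 27 mm diameter, from 14 to 80 mm above the crank's underside.
- crank_tray_floor (a point): Centre of the floor, 4 mm above the bench, of the shallow blue steel tray that is the place of the crank; the tray is fixed to the bench, 150 mm along this x by 84 mm along this y, with walls 3 mm thick and 10 mm high.
- frame1: Mould frame: closed aluminium block with rubber showing round its middle and a tag on top, both red, 72 mm (its x) by 46 mm (its y) by 30 mm high, 0.26 kg. Origin: centre of its underside. Starts flat on the bench on the right, or is absent.
- frame2: Mould frame: closed aluminium block with rubber showing round its middle and a tag on top, both blue, 72 mm (its x) by 46 mm (its y) by 30 mm high, 0.26 kg. Origin: centre of its underside. Starts flat on the bench on the right, or is absent.
- frame3: Mould frame: closed aluminium block with rubber showing round its middle and a tag on top, both green, 72 mm (its x) by 46 mm (its y) by 30 mm high, 0.26 kg. Origin: centre of its underside. Starts flat on the bench on the right, or is absent.
- frame4: Mould frame: closed aluminium block with rubber showing round its middle and a tag on top, both orange, 72 mm (its x) by 46 mm (its y) by 30 mm high, 0.26 kg. Origin: centre of its underside. Starts flat on the bench on the right, or is absent.
- key_off (a joint): Black off key, the key nearest the front of the control box: 0 = down (its state at the start), 0.008 m = popped up.
- key_cure (a joint): Red cure key: 0 = up, 0.008 m = fully down. The three keys are interlocked: pressing one down lets the one that was down pop up, and it stays down. About 3 to 5 N.
- key_cure_top (a point): Centre of the top of the red cure key, a cap 28 mm (press x) by 42 mm (press y), the one farthest from the front of the box in a row of three along the press's x, 40 mm apart: black off, yellow warm, red cure. 71 mm above the bench when up; pressed straight down.
- bottle_green: Green bottle, 64 mm across, 190 mm high; to be left alone.
- bottle_blue: Clear bottle with blue cap, 62 mm across, 180 mm high; to be left alone.
- jar: Yellow jar, 84 mm across, 100 mm high; to be left alone.
- tape: Roll of tape lying flat, 90 mm across, 20 mm high; to be left alone.
- spanner: Spanner; to be left alone.
- screwdriver: Screwdriver with wooden handle; to be left alone.
- brush: Brush; to be left alone.
- platen: Upper heated platen: aluminium plate 68 mm (x) by 248 mm (y), hangs level under the crosshead, pressed down by its springs. Origin: centre of its underside.
There are look-alikes about, which are no part of the job. Leave any brown or purple look-alike of the frame1 alone.

How it is judged (in metres and radians):
On the way, in this order (a step that is already met when the one before it is completed fails the run):
1. the loading tray is pulled out (value of joint tray above 0.085 m), for 0.1 s.
2. the tray is home with every frame lying flat in it (value of joint tray below 0.005 m and x of frame1 in the frame of tray_floor between -0.012 and 0.012 m and y of frame1 in the frame of tray_floor between -0.09 and 0.09 m and z of frame1 in the frame of tray_floor between -0.003 and 0.003 m and angle between each of frame1, frame2, frame3, frame4's own z axis and vertical below 0.08 rad and x of frame2 in the frame of tray_floor between -0.012 and 0.012 m and y of frame2 in the frame of tray_floor between -0.09 and 0.09 m and z of frame2 in the frame of tray_floor between -0.003 and 0.003 m and x of frame3 in the frame of tray_floor between -0.012 and 0.012 m and y of frame3 in the frame of tray_floor between -0.09 and 0.09 m and z of frame3 in the frame of tray_floor between -0.003 and 0.003 m and x of frame4 in the frame of tray_floor between -0.012 and 0.012 m and y of frame4 in the frame of tray_floor between -0.09 and 0.09 m and z of frame4 in the frame of tray_floor between -0.003 and 0.003 m), for 0.2 s.
3. the crank is seated on the square end (distance between crank and screw_seat below 0.007 m and angle between the z axis of crank and the z axis of screw_seat, either way round below 0.1 rad), for 0.2 s.
4. the screw is wound down to its stop with the crank on it (all of step 3 and value of joint screw above 18 rad), for 0.2 s.
5. the red key is down and the black key has popped up (value of joint each of key_cure, key_off above 0.006 m), for 0.2 s.
At the end, for the whole second after the job is handed in: Every frame lies flat on the tray floor (3 mm), inside the lip, pressed by the platen (over 1 N); tray home within 5 mm; screw past 18.0 rad; red key down and black key up by 6 of 8 mm; the crank lies flat and still in the blue tray (all of step 2 and all of step 5 and value of joint screw above 18 rad and contact force between each of frame1, frame2, frame3, frame4 and platen above 1 N and x of crank in the frame of crank_tray_floor between -0.06 and 0.06 m and y of crank in the frame of crank_tray_floor between -0.03 and 0.03 m and z of crank in the frame of crank_tray_floor below 0.004 m and x of crank_end in the frame of crank_tray_floor between -0.07 and 0.07 m and y of crank_end in the frame of crank_tray_floor between -0.035 and 0.035 m and angle between crank's own z axis and vertical below 0.08 rad and linear speed of crank below 0.02 m/s); the robot touches nothing.
It fails at once if a bystander is knocked more than 40 mm from its place (distance of any of bottle_green, bottle_blue, jar, tape, spanner, screwdriver, brush from where it was at the start of the episode above 0.04 m).
Of frame1, frame2, frame3, frame4 only 2 to 3 are there at a start; the rules pass over those that are not, and their reading is None.
At some moment in a run one of frame1, frame2, frame3, frame4 may be knocked a few centimetres aside while the robot is not near it.
It also fails if it takes over 210 s, if anything falls off the work surface, if the arm or the gripper's body presses on something with over 40 N, if the wrist force passes 120 N, or if a joint passes its speed limit or range.

## Robot

A 6-joint arm with a two-finger parallel gripper is mounted at the origin on the work surface. World frame = base frame: x ahead of the robot, y to its left, z up, the work surface at z = 0. Lengths are in mm, angles in rad, forces in N, time in s.
With the tool pointing down it reaches from about 275 to 1000 mm from the base axis. Payload 8.4 kg.
Tool frame: the origin (TCP) lies between the finger pads; the fingertips stand r.tips_ahead ahead of it and the grasp point (between the pads) lies 6 mm ahead of it (r.tips_ahead is the distance from the TCP to the fingertips, in mm); z points along the fingers, y is the line along which they close (so a half turn about z gives the same grasp; the last joint's range is limited). The gripper opens to 85 mm and grips with 20 to 120 N. Pads are 22 mm wide; open, the fingers measure 114 mm over their backs; the gripper's body (76 mm by 85 mm) begins 54 mm behind the grasp point. The pads swing forward as they close: fully open they stand 13 mm farther back than shut.
Start: joints at [-1.237, 0.353, 1.633, -0, 1.155, -0.002], TCP at [205.952, -590.095, 256.281] pointing down, gripper open.
Joint ranges: [-2.63, 2.63], [-0.92, 2.1], [0.06, 2.66], [-1.3, 4.44], [0, 2.69], [-3.02, 3.02]. Speed limits (rad/s): [2.22, 2.22, 2.79, 3.14, 3.14, 3.14].

## Interface

Orientations are given as [roll, pitch, yaw] about the fixed x, y, z axes, in that order (R = Rz(yaw) Ry(pitch) Rx(roll)).
In Python, from rig import r gives the robot as it stands.
- The arm moves only by the tool carry_out, never from a script. Its arguments are lists of equal length, an entry for each row: "delta_pos": the shift along the tool's x, y, z in m, a list of three; "rot": the turn, a rotation vector about the tool's x, y, z in degrees, a list of three. A call has 1 to 8 rows; each row is the pose to reach, as a shift and turn from the pose commanded when the call began, along the tool's axes at that moment; what a row does not reach only later rows make up. A row lasts 1/8 s, in which the tool goes at most 62.5 mm and 10.7 degrees, less where a joint would pass 70% of its speed; a pose out of reach is approached as far as the arm can. A call with a gripper value outside its range is refused whole. "claw" is the finger opening in m, from 0 to 0.0854, set as the call begins (left out, the last holds). The fingers move at their own pace and stop on an object; "grip_force" is the grip in N (left out, the last holds). Time passes only in rows, so rows that repeat a pose let the fingers close. It gives the time, the measured TCP pose, the force, the opening and the grip force at its end, in the units of the state.
- r.sense(): the state, without advancing time (a new reading comes with each control period).
- r.grab_frame(name): name is "scene" or "top" or "wrist"; returns the picture (400x640x3 uint8, blue, green, red); there is no depth.
- r.camera_info(name): a dict with "fx", "fy", "cx", "cy" (pixels), "pose" (4x4, takes a point from camera to world coordinates); the wrist camera has in their place "hand_eye" (4x4, takes a point from camera to tool coordinates, whose origin is the TCP and whose axes are the flange's). Camera axes: x right, y down, z forward; pixel columns grow to the right and rows downward; lengths in mm; the calibration is good to about 2 mm. The wrist camera is an equidistant fisheye: a pixel r from the principal point sees the ray r / f radians off the axis. A picture is of the moment at which its call begins: read the wrist's pose just before it. camera_info takes no time and is no camera call.
- r.sign_off(): hands the job in; it is judged then, once.
Trained networks look in the newest picture that a camera, given by its name, has taken for a name from the list of things; names that differ only in an ending like _2 or _b are one class to them, and where a whole thing is asked for, a point or a joint stands for the part that bears it (a point fixed in the world has none). Each returns a list of dicts, best first, with "p" (0 to 1); they miss things now and then, are a little off and sometimes report something else, mostly with a low value. They report only what shows in the picture. A call takes as long as a camera call. They do not tell look-alikes from the thing itself.
- r.recognise(thing, camera): "box" ([left, top, right, bottom] in pixels, round what is visible of it).
- r.cut_out(thing, camera): "mask" (400x640 bool, what is visible of it) and "box" ([left, top, right, bottom] in pixels, round what is visible of it).
The state is a dict: "clock": time; "qpos": joint angles; "qvel": joint speeds; "joint_efforts": joint torques, N m; "eef_pos": TCP position; "tcp_rot": TCP orientation; "contact_force": force on the tool from outside, world axes, zero at the start; "wrist_torque": the same for the moment, N m; "opening": opening from 0.0 (shut) to 1.0 (fully open); "grasp_force": force on a finger pad.
Only numpy, scipy, OpenCV 4.12 (cv2) and the standard library are available. Lean on these libraries where they do the work, as an engineer would, in place of code of your own. Each camera call takes 0.05 s, during which the arm holds its last target. There are 200 camera calls.

## Working session

There is one attempt and no reset: what is moved stays moved. The work goes in short steps, Python scripts to look and compute and a tool call to move; the robot and the scene stay as the last step left them, time stands still between calls to the robot, and variables do not carry over. Pictures are saved under pics/ and viewed, at most 14 in all, crops included, and the job is handed in when it is done.

Besides the shell and the picture viewer there is one more tool, called after "Emit:" as name(argument=value, ...) on one line, values as JSON. carry_out: Moves the arm, as the interface text tells. Its arguments: {"type":"object","properties":{"delta_pos":{"type":"array","items":{"type":"array","items":{"type":"number"}}},"rot":{"type":"array","items":{"type":"array","items":{"type":"number"}}},"claw":{"type":"number"},"grip_force":{"type":"number"}},"required":["delta_pos","rot"]}

```bash
ls; mkdir -p pics; python3 - <<'E'
from rig import r
import cv2,json
s=r.sense();print(s, r.tips_ahead)
for n in("scene","top","wrist"):
    print(n,r.camera_info(n))
    cv2.imwrite(f"pics/{n}0.png",r.grab_frame(n))
for t in["press","tray_handle","crank","crank_tray_floor","frame1","key_cure_top","screw_seat"]:
    for c in("scene","top"):
        try: print(t,c,[(round(d["p"],2),[int(x) for x in d["box"]]) for d in r.recognise(t,c)][:6])
        except Exception as e: print(t,c,e)
E
```

```text
pics
{'clock': 0.0, 'qpos': array([-1.23742155e+00,  3.53657664e-01,  1.63414890e+00, -2.55220830e-05,
        1.15520427e+00, -2.38732846e-03]), 'qvel': array([ 2.01800620e-04,  2.74506700e-04, -2.30347341e-05, -1.89272575e-05,
        2.20574968e-04,  2.91585137e-04]), 'joint_efforts': array([ 1.59637406e-03, -6.05243325e+01, -3.42067230e+01,  1.93107344e-04,
        9.43457417e-03, -2.65802228e-06]), 'eef_pos': array([ 205.78319625, -589.67274694,  255.54939951]), 'tcp_rot': array([-3.14017442e+00,  1.99492176e-05,  3.35772440e-01]), 'contact_force': array([-0.01443747, -0.49328614, -0.17618406]), 'wrist_torque': array([-0.0101279 ,  0.01772167,  0.00011573]), 'grasp_force': 0.0, 'opening': 0.9976700620505434} 25.0
scene {'fx': 377.23963522615077, 'fy': 377.23963522615077, 'cx': 315.5850400786046, 'cy': 201.72843203693992, 'pose': array([[ 7.62933455e-02,  7.57717205e-01, -6.48107986e-01,
         1.25243137e+03],
       [ 9.97067394e-01, -5.40686576e-02,  5.41589608e-02,
        -6.69838836e+01],
       [ 5.99484761e-03, -6.50339309e-01, -7.59620198e-01,
         1.03705542e+03],
[... 1343 characters left out ...]
, 200, 229, 229])]
crank_tray_floor scene [(0.59, [392, 190, 438, 222])]
crank_tray_floor top [(0.6, [188, 192, 239, 240])]
frame1 scene [(0.85, [187, 235, 201, 260]), (0.81, [148, 234, 174, 254]), (0.79, [201, 202, 225, 225]), (0.69, [448, 206, 504, 246]), (0.65, [243, 221, 264, 237]), (0.55, [221, 242, 235, 264])]
frame1 top [(0.85, [475, 164, 497, 186]), (0.76, [445, 158, 462, 184]), (0.7, [405, 150, 423, 174]), (0.62, [419, 277, 444, 290]), (0.58, [428, 201, 449, 223]), (0.58, [382, 182, 407, 200])]
key_cure_top scene [(0.52, [405, 242, 424, 253])]
key_cure_top top [(0.65, [222, 141, 241, 148])]
screw_seat scene [(0.63, [332, 227, 345, 247])]
screw_seat top [(0.48, [298, 119, 317, 134])]
```

```bash
python3 - <<'E'
import cv2
a=cv2.imread("pics/top0.png"); cv2.imwrite("pics/top0c.png",cv2.resize(a[100:300,180:510],None,fx=2.42,fy=2.42,interpolation=cv2.INTER_CUBIC))
a=cv2.imread("pics/scene0.png"); cv2.imwrite("pics/scene0c.png",cv2.resize(a[150:330,130:530],None,fx=2,fy=2,interpolation=cv2.INTER_CUBIC))
E
```

```text
(no output)
```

View pics/top0c.png

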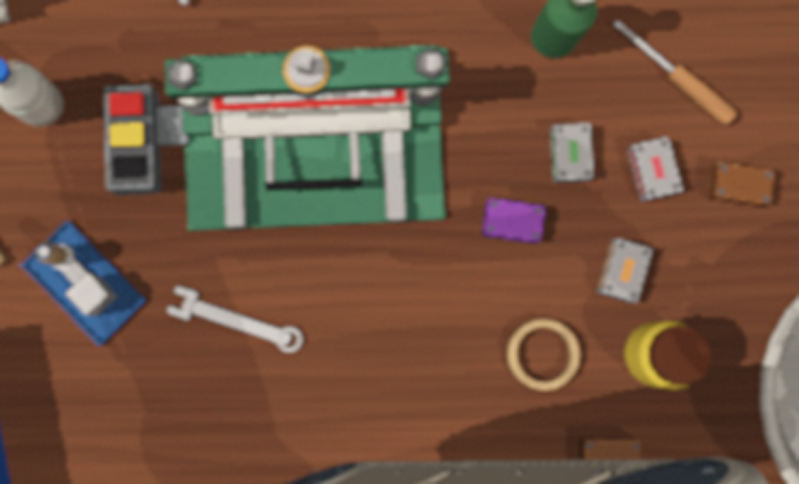

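View pics/scene0c.png

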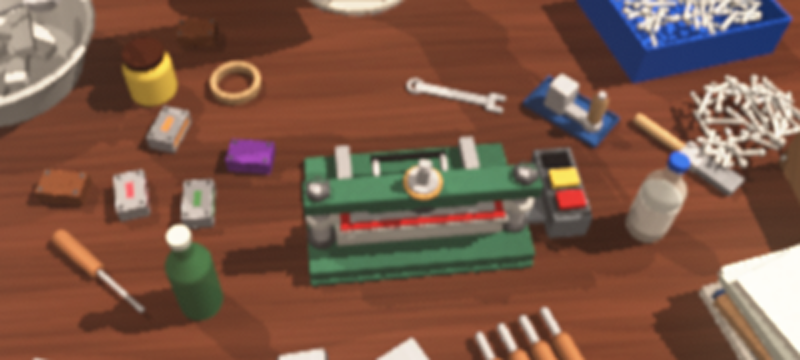

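Three real frames are present: green, red and orange, at crop (573,152), (657,168) and (627,270). The purple (515,220) and brown (745,185) ones are look-alikes. The crank lies in the blue tray at (80,280), and the press handle is at (314,184).

```bash
cat > h.py <<'E'
from rig import r
import numpy as np, cv2
from scipy.spatial.transform import Rotation as R
def tool():
    s=r.sense(); T=np.eye(4); T[:3,:3]=R.from_euler('xyz',s["tcp_rot"]).as_matrix(); T[:3,3]=s["eef_pos"]; return T
def campose(n,T=None):
    c=r.camera_info(n)
    return c, (c["pose"] if n!="wrist" else (tool() if T is None else T)@c["hand_eye"])
def back(n,uv,z,T=None):
    """pixels -> world points on plane z"""
    c,P=campose(n,T); uv=np.atleast_2d(np.asarray(uv,float))
    d=np.c_[(uv[:,0]-c["cx"])/c["fx"],(uv[:,1]-c["cy"])/c["fy"],np.ones(len(uv))]
    if n=="wrist":
        th=np.hypot(d[:,0],d[:,1]); k=np.where(th>1e-9,np.sin(th)/np.maximum(th,1e-9),1)
        d=np.c_[d[:,0]*k,d[:,1]*k,np.cos(th)]
    w=d@P[:3,:3].T; return P[:3,3]+w*((z-P[2,3])/w[:,2])[:,None]
def fwd(n,pts,T=None):
    c,P=campose(n,T); q=(np.atleast_2d(pts)-P[:3,3])@P[:3,:3]
    if n=="wrist":
        rr=np.hypot(q[:,0],q[:,1]); th=np.arctan2(rr,q[:,2]); k=th/np.maximum(rr,1e-9); xy=q[:,:2]*k[:,None]
    else: xy=q[:,:2]/q[:,2:]
    return xy*[c["fx"],c["fy"]]+[c["cx"],c["cy"]]
def go(x,y,z,yaw,T=None):
    """shift (m, tool axes) and rotvec deg to world TCP x,y,z (mm), tool down at yaw (deg)"""
    T=tool() if T is None else T
    G=R.from_euler('xyz',[np.pi,0,np.radians(yaw)]).as_matrix()
    d=T[:3,:3].T@(np.array([x,y,z])-T[:3,3])/1000; rv=np.degrees(R.from_matrix(T[:3,:3].T@G).as_rotvec())
    print("go",np.round(d,4),np.round(rv,1)); return d,rv
def snap(n,name):
    T=tool(); a=r.grab_frame(n); cv2.imwrite(f"pics/{name}.png",a); np.save(f"pics/{name}.npy",T); return a,T
def rect(n,mask,z,T=None):
    cs,_=cv2.findContours(mask.astype(np.uint8),cv2.RETR_EXTERNAL,cv2.CHAIN_APPROX_NONE)
    k=max(cs,key=cv2.contourArea)[:,0]; w=back(n,k,z,T)[:,:2].astype(np.float32)
    (c,s,a)=cv2.minAreaRect(w)
    if s[0]<s[1]: s=s[::-1];a+=90
    return np.round(c,1),np.round(s,1),round((a+90)%180-90,1)
E
python3 - <<'E'
from h import *
f=lambda x,y:(x/2.42+180-.3,y/2.42+100-.3)
for n,x,y,z in[("handle",314,184,55),("screw",307,65,200),("nutL",182,72,169),("nutR",430,62,169),("baseFL",188,229,34),("baseFR",445,217,34),("red",657,168,30),("green",573,152,30),("orange",627,270,30),("hub",88,294,58),("grip",52,253,84),("trayc",85,283,14),("redkey",126,104,71),("blackkey",129,166,63),("spanner",235,318,5),("tape",543,354,20),("jar",667,355,100)]:
    print(n,np.round(back("top",f(x,y),z)[0]))
go(500,0,400,90)
E
```

```text
handle [526.  51.  55.]
screw [642.  52. 200.]
nutL [645. 201. 169.]
nutR [651. -92. 169.]
baseFL [473. 216.  34.]
baseFR [ 482. -118.   34.]
red [ 542. -397.   30.]
green [ 565. -288.   30.]
orange [ 409. -351.   30.]
hub [390. 339.  58.]
grip [441. 378.  84.]
trayc [407. 354.  14.]
redkey [632. 289.  71.]
blackkey [553. 286.  63.]
spanner [358. 159.   5.]
tape [ 303. -240.   20.]
jar [ 301. -375.  100.]
go [ 0.4721 -0.4602 -0.1437] [ -0.    0.  -70.8]
```

```bash
python3 -c "
from h import *
go(560,115,350,90)"
```

```text
go [ 0.5666 -0.549  -0.0937] [ -0.    0.  -70.8]
```

Emit:
carry_out(delta_pos=[[0.0,0.0,-0.06],[0.57,-0.55,-0.094],[0.57,-0.55,-0.094],[0.57,-0.55,-0.094],[0.57,-0.55,-0.094],[0.57,-0.55,-0.094],[0.57,-0.55,-0.094],[0.57,-0.55,-0.094]], rot=[[0,0,0],[0,0,-70.8],[0,0,-70.8],[0,0,-70.8],[0,0,-70.8],[0,0,-70.8],[0,0,-70.8],[0,0,-70.8]], claw=0.085, grip_force=40)

```text
clock: 1.85
eef_pos: [403.5, -198.1, 335.5]
tcp_rot: [3.141, 0.0, 1.576]
contact_force: [1.2, -0.5, -0.3]
opening: 0.993
grasp_force: 0.0
```

```bash
python3 -c "
from h import *
go(560,115,350,90)"
```

```text
go [ 0.3123  0.1581 -0.0145] [0.1 0.  0.3]
```

Emit:
carry_out(delta_pos=[[0.312,0.158,-0.015],[0.312,0.158,-0.015],[0.312,0.158,-0.015],[0.312,0.158,-0.015],[0.312,0.158,-0.015],[0.312,0.158,-0.015],[0.312,0.158,-0.015],[0.312,0.158,-0.015]], rot=[[0,0,0],[0,0,0],[0,0,0],[0,0,0],[0,0,0],[0,0,0],[0,0,0],[0,0,0]])

```text
clock: 2.85
eef_pos: [560.3, 111.8, 349.8]
tcp_rot: [-3.141, 0.001, 1.572]
contact_force: [0.0, -0.1, 0.0]
opening: 0.994
grasp_force: 0.0
```

```bash
python3 - <<'E'
from h import *
a,T=snap("wrist","w1"); print(T[:3,3])
# overlay model of the press guess
o=np.array([646,54]);yaw=np.radians(1.3)
def W(x,y,z): return [o[0]+x*np.cos(yaw)-y*np.sin(yaw),o[1]+x*np.sin(yaw)+y*np.cos(yaw),z]
b=a.copy()
P=[W(-170,170,34),W(-170,-170,34),W(66,170,34),W(66,-170,34),W(-22,170,155),W(-22,-170,155),W(22,-170,155),W(22,170,155),W(0,148,169),W(0,-148,169),W(0,0,202),W(-10,236,71)]
for u in fwd("wrist",P,T): cv2.drawMarker(b,tuple(int(v) for v in u.round()),(255,255,0),cv2.MARKER_CROSS,9,1)
cv2.imwrite("pics/w1o.png",b)
for t in["tray_handle","screw_seat","key_cure_top","tray_floor"]: print(t,[(round(d["p"],2),[int(x) for x in d["box"]]) for d in r.recognise(t,"wrist")][:3])
E
```

```text
[560.25112095 111.76694658 349.79693953]
tray_handle [(0.94, [292, 112, 377, 271])]
screw_seat [(0.93, [381, 212, 422, 256])]
key_cure_top [(0.82, [366, 11, 390, 45])]
tray_floor [(0.78, [291, 108, 381, 274]), (0.72, [185, 0, 230, 27])]
```

View pics/w1o.png

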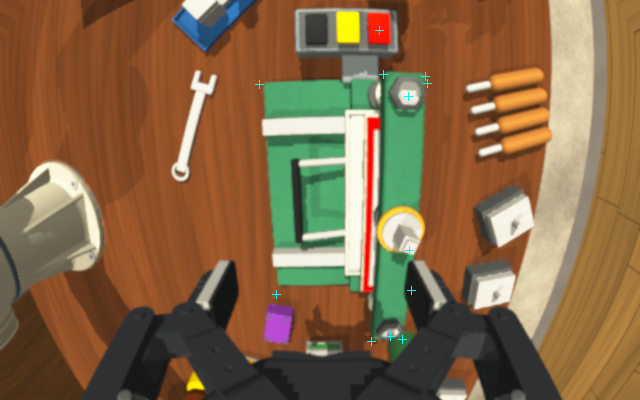

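The overlay on the wrist image is close on the left (x,y 260,84) but about 8 px off at the base's right edge (276,285 seen, 276,294 predicted). I'll zoom in before trusting it.

```bash
python3 - <<'E'
from h import *
a,T=snap("wrist","w2"); print(T[:3,3], T[:3,:3].round(3))
b=cv2.resize(a[60:365,240:460],None,fx=1.95,fy=1.95,interpolation=cv2.INTER_CUBIC); c=cv2.resize(a[0:60,240:460],None,fx=1.95,fy=1.95,interpolation=cv2.INTER_CUBIC)
cv2.imwrite("pics/w2c.png",b)
m=r.cut_out("press","wrist")
for t in["tray_handle","key_cure_top","screw_seat"]:
  for d in r.cut_out(t,"wrist")[:1]:
    print(t,d["box"]); np.save(f"pics/m_{t}.npy",d["mask"])
E
```

```text
[560.45676468 111.27876976 350.28174256] [[ 0.001  1.     0.   ]
 [ 1.    -0.001 -0.   ]
 [-0.     0.    -1.   ]]
tray_handle [289.4, 110.5, 377.2, 272.5]
key_cure_top [366.0, 11.4, 390.8, 47.7]
screw_seat [382.9, 211.1, 421.6, 253.9]
```

View pics/w2c.png

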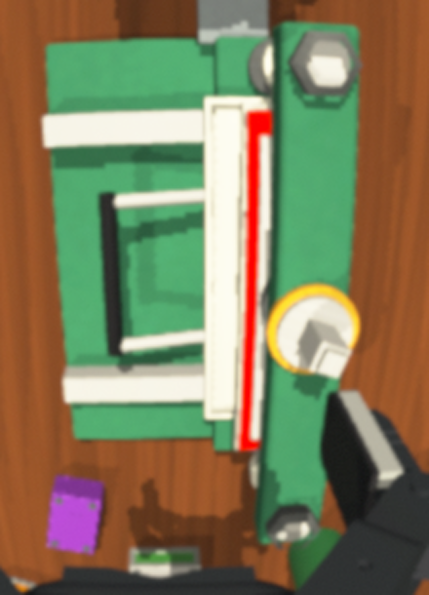

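```bash
python3 - <<'E'
from h import *
from scipy.optimize import least_squares
T=np.load("pics/w2.npy"); c=r.camera_info("wrist")
L=[(-170,170,34),(-170,-170,34),(-22,170,155),(22,170,155),(-22,-170,155),(22,-170,155),(0,148,165),(0,-148,165),(0,0,202)]
U=np.array([(264.1,82.6),(278.5,285.1),(381,72.8),(423.6,72.8),(372.3,336.9),(404,332),(408,91),(389.7,327.7),(410.8,244.6)])
L=np.array(L,float)
def pred(p,ext):
    x,y,a=p[:3]; Wp=np.c_[x+L[:,0]*np.cos(a)-L[:,1]*np.sin(a),y+L[:,0]*np.sin(a)+L[:,1]*np.cos(a),L[:,2]]
    D=np.eye(4)
    k=1
    if ext:
        D[:3,:3]=R.from_rotvec(p[3:6]).as_matrix(); D[2,3]=p[6]; k=1+p[7]
    P=T@c["hand_eye"]@D; q=(Wp-P[:3,3])@P[:3,:3]
    rr=np.hypot(q[:,0],q[:,1]); th=np.arctan2(rr,q[:,2]); return q[:,:2]*(th/rr*k*c["fx"])[:,None]+[c["cx"],c["cy"]]
for ext in(0,1):
    def f(p):
        e=(pred(p,ext)-U).ravel()
        return np.r_[e, p[3:6]/0.02,p[6]/10,p[7]/.03] if ext else e
    s=least_squares(f,[646,54,.02]+[0]*5*ext)
    print(s.x.round(4)); print((pred(s.x,ext)-U).round(1).tolist())
E
```

```text
[6.47587e+02 5.90122e+01 2.51000e-02]
[[-4.5, -2.0], [-2.1, 6.4], [2.7, -3.9], [1.5, -1.8], [0.5, 1.6], [-0.4, 4.0], [-0.4, -0.4], [1.5, 3.0], [0.1, 0.1]]
[ 6.419418e+02  5.676200e+01  2.720000e-02 -8.600000e-03 -1.960000e-02
 -6.700000e-03  2.545400e+00 -2.630000e-02]
[[-0.9, -0.2], [1.3, 2.6], [2.2, -1.8], [0.7, 0.1], [0.2, -2.1], [-1.3, 0.8], [-1.3, 1.4], [0.7, -0.1], [-1.5, -0.4]]
```

```bash
python3 - <<'E'
from h import *
T=np.load("pics/w2.npy")
print(back("wrist",[(295.4,160),(298,201),(300.5,242)],61,T).round(1))
u=r.recognise("tray_handle","top"); print(u[0]["box"], back("top",[(268+24,177),(309.8,176)],61).round(1))
go(525,55,120,90)
E
```

```text
[[524.2 115.3  61. ]
 [526.4  57.3  61. ]
 [528.3  -6.2  61. ]]
[268.4, 143.8, 350.3, 180.5] [[522.  104.5  61. ]
 [524.   49.5  61. ]]
go [-0.057  -0.0357  0.2301] [ 0. -0.  0.]
```

Emit:
carry_out(delta_pos=[[-0.057,-0.035,0.18],[-0.057,-0.035,0.23],[-0.057,-0.035,0.23],[-0.057,-0.035,0.23],[-0.057,-0.035,0.285],[-0.057,-0.035,0.285],[-0.057,-0.035,0.285],[-0.057,-0.035,0.285]], rot=[[0,0,1.4],[0,0,-1.4],[0,0,-1.4],[0,0,-1.4],[0,0,-1.4],[0,0,-1.4],[0,0,-1.4],[0,0,-1.4]])

```text
clock: 4.4
eef_pos: [527.6, 55.5, 67.5]
tcp_rot: [3.137, -0.0, 1.596]
contact_force: [0.9, -0.2, -0.1]
opening: 0.994
grasp_force: 0.0
```

Emit:
carry_out(delta_pos=[[0,0,0],[0,0,0],[0,0,0],[0,0,0]], rot=[[0,0,0],[0,0,0],[0,0,0],[0,0,0]], claw=0.0)

```text
clock: 4.9
eef_pos: [525.8, 55.2, 65.2]
tcp_rot: [3.142, 0.0, 1.596]
contact_force: [-7.6, -0.5, 9.6]
opening: 0.139
grasp_force: 23.6
```

Emit:
carry_out(delta_pos=[[0,-0.012,0],[0,-0.025,0],[0,-0.038,0],[0,-0.051,0],[0,-0.064,0],[0,-0.077,0],[0,-0.086,0],[0,-0.086,0]], rot=[[0,0,0],[0,0,0],[0,0,0],[0,0,0],[0,0,0],[0,0,0],[0,0,0],[0,0,0]])

```text
clock: 5.9
eef_pos: [438.8, 53.2, 65.2]
tcp_rot: [-3.141, -0.0, 1.596]
contact_force: [-0.2, 4.1, 6.7]
opening: 0.138
grasp_force: 41.5
```

Emit:
carry_out(delta_pos=[[0,-0.002,0],[0,-0.004,0],[0,-0.006,0],[0,-0.006,0]], rot=[[0,0,0],[0,0,0],[0,0,0],[0,0,0]])

```text
clock: 6.4
eef_pos: [438.5, 53.2, 65.4]
tcp_rot: [3.132, -0.0, 1.596]
contact_force: [20.3, 0.7, -16.6]
opening: 0.135
grasp_force: 39.4
```

Emit:
carry_out(delta_pos=[[0,0.006,0],[0,0.006,0],[0,0.006,0],[0,0.006,-0.06],[0,0.006,-0.12],[0.0,0.006,-0.18],[-0.05,0.06,-0.24],[-0.1,0.06,-0.285]], rot=[[0,0,0],[0,0,0],[0,0,0],[0,0,0],[0,0,0],[0,0,0],[0,0,0],[0,0,0]], claw=0.085)

```text
clock: 7.4
eef_pos: [489.8, -22.9, 328.9]
tcp_rot: [3.141, -0.0, 1.598]
contact_force: [0.6, 0.2, -0.2]
opening: 0.996
grasp_force: 0.0
```

Emit:
carry_out(delta_pos=[[-0.24,0,0],[-0.24,0,0],[-0.24,0,0],[-0.24,0,0],[-0.24,0,0],[-0.24,0,0],[-0.24,0,0]], rot=[[0,0,0],[0,0,0],[0,0,0],[0,0,0],[0,0,0],[0,0,0],[0,0,0]])

```text
clock: 8.28
eef_pos: [495.1, -261.2, 327.3]
tcp_rot: [-3.141, -0.001, 1.597]
contact_force: [-0.1, -0.1, 0.8]
opening: 0.999
grasp_force: 0.0
```

```bash
python3 - <<'E'
from h import *
a,T=snap("wrist","w3"); print(T[:3,3].round(1))
hsv=cv2.cvtColor(a,cv2.COLOR_BGR2HSV)
for d in r.cut_out("frame1","wrist"):
    m=d["mask"]; 
    if d["p"]<.3: continue
    hs=hsv[m]; hs=hs[(hs[:,1]>110)]
    print(round(d["p"],2),np.round(d["box"]),"hue",np.median(hs[:,0]) if len(hs) else None,len(hs),m.sum(),rect("wrist",m,20,T))
cv2.imwrite("pics/w3v.png",a)
E
```

```text
[ 495.1 -261.2  327.3]
0.95 [291.  92. 329. 150.] hue 146.0 1705 1816 (array([ 475.6, -205.6]), array([74.2, 47.6]), 80.0)
0.84 [233. 192. 289. 241.] hue 18.0 281 1759 (array([ 406.6, -347.7]), array([75.7, 60.1]), -18.9)
0.82 [325. 226. 376. 266.] hue 1.0 223 1646 (array([ 540.1, -393.4]), array([73.9, 61.8]), 12.2)
0.73 [315. 280. 349. 322.] hue 14.0 1194 1233 (array([ 517.9, -504.9]), array([92.6, 52. ]), 82.2)
0.66 [345. 158. 396. 195.] hue 53.0 173 1935 (array([ 564.2, -285.7]), array([78.5, 55.3]), 2.0)
0.62 [109. 173. 148. 217.] hue 13.0 1298 1343 (array([ 170.6, -318.3]), array([80.7, 69.2]), -89.3)
```

View pics/w3v.png

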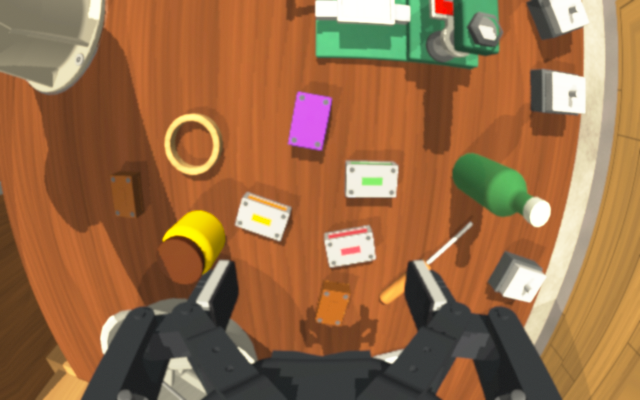

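```bash
cat >> h.py <<'E'
def frames(a,T,n="wrist"):
    """tag centre (z=30) and long-axis yaw for each true frame"""
    hsv=cv2.cvtColor(a,cv2.COLOR_BGR2HSV); out={}
    for d in r.cut_out("frame1",n):
        m=d["mask"]; e=cv2.erode(m.astype(np.uint8),np.ones((3,3)))>0
        col=e&(hsv[...,1]>110)&(hsv[...,2]>90)
        if d["p"]<.3 or col.sum()>.5*e.sum() or col.sum()<8: continue
        grey=(m&(hsv[...,1]<60)&(hsv[...,2]>110)).astype(np.uint8)
        grey=cv2.morphologyEx(grey,cv2.MORPH_CLOSE,np.ones((9,9)))
        nn,lab,st,ce=cv2.connectedComponentsWithStats(grey)
        if nn<2: continue
        g=lab==1+np.argmax(st[1:,4]); rc=rect(n,g,30,T)
        tag=col&g; u=np.argwhere(tag)[:,::-1]
        if len(u)<4: continue
        tw=back(n,u,30,T)[:,:2]; hue=np.median(hsv[tag][:,0]); tc=tw.mean(0)
        vv=np.linalg.svd(tw-tc)[2][0]; ta=(np.degrees(np.arctan2(vv[1],vv[0]))+90)%180-90
        print(round(d["p"],2),"hue",hue,"tag",tc.round(1),round(ta,1),"top",rc)
E
python3 - <<'E'
from h import *
a,T=snap("wrist","w4"); print(T[:3,3].round(1)); frames(a,T)
T=tool(); print(back("wrist",[(471,225),(382,300)],10,T).round())
E
```

```text
[ 495.4 -261.3  327.4]
0.8 hue 178.0 tag [ 541.5 -389.9] 67.4 top (array([ 538.8, -389.2]), array([70.8, 57.7]), 12.7)
0.72 hue 28.0 tag [ 407.3 -347.6] -24.1 top (array([ 409.1, -343.9]), array([72.9, 54.9]), -18.3)
0.62 hue 53.0 tag [ 565.1 -286. ] 0.7 top (array([ 563.8, -283.7]), array([73. , 50.4]), 1.2)
[[ 746. -361.   10.]
 [ 607. -506.   10.]]
```

```bash
python3 -c "
from h import *
go(564.5,-285,115,1)"
```

```text
go [-0.0252  0.0684  0.2125] [ 0.  -0.  90.5]
```

Emit:
carry_out(delta_pos=[[-0.025,0.068,0.1],[-0.025,0.068,0.2],[-0.025,0.068,0.21],[-0.025,0.068,0.21],[-0.025,0.068,0.21],[-0.025,0.068,0.21],[-0.025,0.068,0.21],[-0.025,0.068,0.21]], rot=[[0,0,90.5],[0,0,90.5],[0,0,90.5],[0,0,90.5],[0,0,90.5],[0,0,90.5],[0,0,90.5],[0,0,90.5]], claw=0.07)

```text
clock: 9.48
eef_pos: [564.2, -285.2, 117.4]
tcp_rot: [-3.142, -0.0, 0.09]
contact_force: [1.3, -0.1, -0.1]
opening: 0.813
grasp_force: 0.0
```

```bash
python3 -c "
from h import *
a,T=snap('wrist','w5');print(T[:3,3]);frames(a,T)
go(564.5,-285,34,1)"
```

```text
[ 564.16197343 -285.23216904  117.40529598]
0.86 hue 17.0 tag [ 447.4 -329.6] -10.9 top (array([ 446. , -343.6]), array([41.6, 38.3]), 70.5)
0.76 hue 1.0 tag [ 549.4 -365.5] 11.8 top (array([ 540.9, -390.6]), array([74.5, 54.3]), 12.3)
go [ 0.0004 -0.0003  0.0834] [ 0.  -0.   4.4]
```

Emit:
carry_out(delta_pos=[[0,0,0.02],[0,0,0.06],[0,0,0.083],[0,0,0.083],[0,0,0.083]], rot=[[0,0,4.4],[0,0,4.4],[0,0,4.4],[0,0,4.4],[0,0,4.4]])

```text
clock: 10.2
eef_pos: [564.6, -285.9, 35.3]
tcp_rot: [3.141, -0.001, 0.021]
contact_force: [1.1, -0.1, 0.1]
opening: 0.818
grasp_force: 0.0
```

Emit:
carry_out(delta_pos=[[0,0,0],[0,0,0],[0,0,0],[0,0,0],[0,0,-0.05],[0,0,-0.1],[0,0,-0.14],[0,0,-0.14]], rot=[[0,0,0],[0,0,0],[0,0,0],[0,0,0],[0,0,0],[0,0,0],[0,0,0],[0,0,0]], claw=0.0)

```text
clock: 11.2
eef_pos: [565.7, -286.6, 178.1]
tcp_rot: [3.139, -0.006, 0.019]
contact_force: [1.2, -1.0, -3.2]
opening: 0.532
grasp_force: 43.4
```

```bash
python3 -c "
from h import *
go(543.5,60,174,91.4)"
```

```text
go [-0.0155 -0.347   0.0029] [  0.4  -0.1 -90.3]
```

Emit:
carry_out(delta_pos=[[-0.021,-0.06,-0.06],[-0.021,-0.4,-0.14],[-0.021,-0.4,-0.14],[-0.021,-0.4,-0.14],[-0.021,-0.4,-0.14],[-0.021,-0.4,-0.14],[-0.021,-0.4,-0.14],[-0.021,-0.4,-0.14]], rot=[[0,0,0],[0,0,-90.3],[0,0,-90.3],[0,0,-90.3],[0,0,-90.3],[0,0,-90.3],[0,0,-90.3],[0,0,-90.3]])

```text
clock: 12.2
eef_pos: [534.8, 117.5, 313.9]
tcp_rot: [-3.141, -0.001, 1.342]
contact_force: [1.0, -1.1, -3.4]
opening: 0.522
grasp_force: 43.5
```

Emit:
carry_out(delta_pos=[[0.0,0.0,0.0],[0.0,0.0,0]], rot=[[0,0,-10],[0,0,-15.5]])

```text
clock: 12.45
eef_pos: [534.4, 114.0, 312.5]
tcp_rot: [-3.139, 0.001, 1.607]
contact_force: [0.3, 0.8, -2.7]
opening: 0.529
grasp_force: 43.5
```

```bash
python3 - <<'E'
from h import *
a,T=snap("wrist","w6"); print(T[:3,3].round(1),r.sense()["tcp_rot"])
for d in r.cut_out("tray_floor","wrist")[:2]: print(d["p"],np.round(d["box"]),rect("wrist",d["mask"],48,T))
for d in r.cut_out("tray_handle","wrist")[:2]: print(d["p"],np.round(d["box"]),rect("wrist",d["mask"],48,T))
cv2.imwrite("pics/w6v.png",cv2.resize(a[60:320,200:480],None,fx=2.3,fy=2.3,interpolation=cv2.INTER_CUBIC))
E
```

```text
[534.4 114.  312.5] [-3.13883255e+00  4.97489157e-04  1.61063252e+00]
0.82 [240. 113. 359. 257.] (array([494.1,  94.1]), array([233.6, 118. ]), 39.6)
0.65 [410. 352. 439. 397.] (array([ 754. , -302.7]), array([167.1,  45.4]), -63.2)
0.86 [240. 116. 359. 255.] (array([494. ,  94.3]), array([232.6, 117.1]), 38.9)
0.2 [182.   0. 264.  42.] (array([398.1, 326.6]), array([79.5, 77.8]), -45.9)
```

View pics/w6v.png

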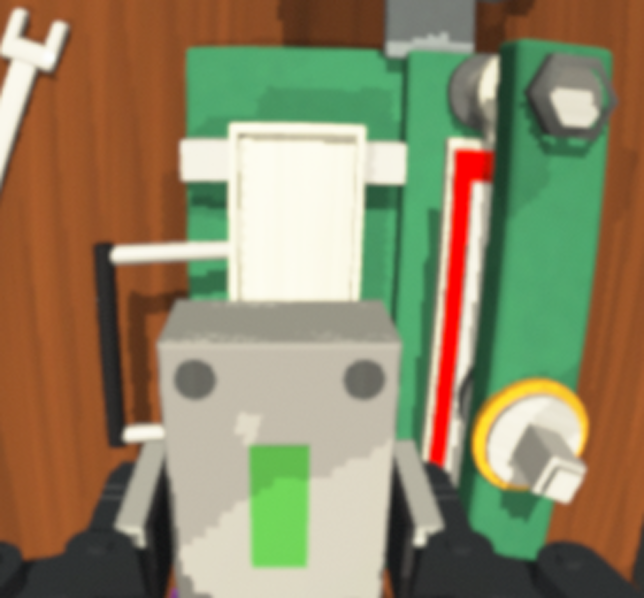

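```bash
python3 - <<'E'
from h import *
T=np.load("pics/w6.npy"); f=lambda x,y:(x/2.3+200-.3,y/2.3+60-.3)
print("end outer",back("wrist",[f(229,124),f(366,126)],48,T).round(1).tolist())
print("end inner",back("wrist",[f(240,136),f(357,137)],48,T).round(1).tolist())
print("handle",back("wrist",[f(105,243),f(119,444)],61,T).round(1).tolist())
print("screw tip",back("wrist",[f(565,478)],202,T).round(1).tolist(), "nut",back("wrist",[f(572,95)],165,T).round(1).tolist())
print("baseL",back("wrist",[f(188,48)],34,T).round(1).tolist())
go(543,135,150,91.4)
E
```

```text
end outer [[502.6, 179.9, 48.0], [575.6, 181.8, 48.0]]
end inner [[508.7, 173.6, 48.0], [571.1, 175.6, 48.0]]
handle [[437.4, 115.8, 61.0], [440.2, -6.1, 61.0]]
screw tip [[647.2, 60.6, 202.0]] nut [[642.2, 205.8, 165.0]]
baseL [[477.8, 221.5, 34.0]]
go [0.0212 0.0094 0.1629] [-0.1  0.   0.3]
```

Emit:
carry_out(delta_pos=[[0.021,0.007,0.06],[0.021,0.007,0.12],[0.021,0.007,0.18],[0.021,0.007,0.21],[0.021,0.007,0.225],[0.021,0.007,0.234],[0.021,0.007,0.235],[0.021,0.007,0.235]], rot=[[0,0,0.4],[0,0,0.4],[0,0,0.4],[0,0,0.4],[0,0,0.4],[0,0,0.4],[0,0,0.4],[0,0,0.4]])

```text
clock: 13.6
eef_pos: [542.4, 135.2, 80.4]
tcp_rot: [3.14, -0.0, 1.595]
contact_force: [0.1, -0.3, -2.4]
opening: 0.525
grasp_force: 43.4
```

Emit:
carry_out(delta_pos=[[0,0,0.003],[0,0,0.004],[0,0,0.004]], rot=[[0,0,0],[0,0,0],[0,0,0]])

```text
clock: 13.98
eef_pos: [542.5, 135.2, 76.8]
tcp_rot: [3.14, -0.0, 1.595]
contact_force: [-0.6, -0.8, 8.0]
opening: 0.525
grasp_force: 44.8
```

Emit:
carry_out(delta_pos=[[0,0,0],[0,0,0],[0,0,-0.02],[0,0,-0.06],[-0.05,0,-0.11],[-0.11,0,-0.15],[-0.17,0,-0.2],[-0.23,0,-0.25]], rot=[[0,0,0],[0,0,0],[0,0,0],[0,0,0],[0,0,0],[0,0,0],[0,0,0],[0,0,0]], claw=0.06)

```text
clock: 14.98
eef_pos: [546.0, -58.8, 295.7]
tcp_rot: [3.141, 0.0, 1.595]
contact_force: [1.7, -0.1, -0.2]
opening: 0.703
grasp_force: 0.0
```

Emit:
carry_out(delta_pos=[[-0.06,-0.03,0],[-0.12,-0.05,0],[-0.17,-0.05,0],[-0.17,-0.05,0],[-0.17,-0.05,0]], rot=[[0,0,10],[0,0,20],[0,0,30],[0,0,40],[0,0,45]])

```text
clock: 15.6
eef_pos: [500.1, -229.4, 294.1]
tcp_rot: [-3.141, 0.0, 0.804]
contact_force: [1.4, -0.0, -0.8]
opening: 0.703
grasp_force: 0.0
```

```bash
python3 - <<'E'
from h import *
a,T=snap("wrist","w7"); print(T[:3,3].round(1),np.degrees(r.sense()["tcp_rot"][2])); frames(a,T)
E
```

```text
[ 500.1 -229.4  294.1] 45.918376258935304
0.94 hue 25.0 tag [ 412.1 -343.4] 25.8 top (array([ 410.1, -342.7]), array([74. , 58.3]), -18.5)
0.88 hue 2.0 tag [ 539.1 -379.4] 79.5 top (array([ 539.8, -388.2]), array([72.7, 58.7]), 11.9)
```

```bash
python3 -c "
from h import *
go(540.5,-391,80,12)"
```

```text
go [-0.0895  0.1412  0.2141] [-0.   0.  34.3]
```

Emit:
carry_out(delta_pos=[[-0.04,0.06,0],[-0.089,0.141,0.06],[-0.089,0.141,0.12],[-0.089,0.141,0.17],[-0.089,0.141,0.214],[-0.089,0.141,0.214],[-0.089,0.141,0.259],[-0.089,0.141,0.259]], rot=[[0,0,10],[0,0,20],[0,0,30],[0,0,34.3],[0,0,34.3],[0,0,34.3],[0,0,34.3],[0,0,34.3]], claw=0.075)

```text
clock: 16.7
eef_pos: [540.5, -389.1, 35.1]
tcp_rot: [-3.139, 0.002, 0.213]
contact_force: [-0.4, -0.1, -0.8]
opening: 0.879
grasp_force: 0.0
```

Emit:
carry_out(delta_pos=[[0,0,0],[0,0,0],[0,0,0],[0,0,0],[0,0,-0.05],[0,0,-0.1],[0,0,-0.16],[0,0,-0.16]], rot=[[0,0,0],[0,0,0],[0,0,0],[0,0,0],[0,0,0],[0,0,0],[0,0,0],[0,0,0]], claw=0.0)

```text
clock: 17.7
eef_pos: [544.0, -392.1, 203.0]
tcp_rot: [3.133, -0.008, 0.211]
contact_force: [0.8, -0.5, -3.7]
opening: 0.526
grasp_force: 43.5
```

```bash
python3 -c "
from h import *
go(543,55.5,195,91.4)"
```

```text
go [ 0.0929 -0.4379  0.005 ] [  0.7  -0.  -79.3]
```

Emit:
carry_out(delta_pos=[[0.093,-0.438,0.0],[0.093,-0.438,0.0],[0.093,-0.438,0.0],[0.093,-0.438,0.0],[0.093,-0.438,0.0],[0.093,-0.438,0.0],[0.093,-0.438,0.0],[0.093,-0.438,0.0]], rot=[[0,0,-79],[0,0,-79],[0,0,-79],[0,0,-79],[0,0,-79],[0,0,-79],[0,0,-79],[0,0,-79]])

```text
clock: 18.7
eef_pos: [539.5, 61.2, 195.5]
tcp_rot: [-3.142, -0.001, 1.598]
contact_force: [0.2, -0.4, -2.3]
opening: 0.526
grasp_force: 43.5
```

```bash
python3 -c "
from h import *
a,T=snap('wrist','w8');print(T[:3,3],np.degrees(r.sense()['tcp_rot']))
go(543,55.5,78,91.4)
frames(r.grab_frame('top'),None,'top')"
```

```text
[539.53422875  61.24835651 195.49126857] [-1.79996458e+02 -4.59716170e-02  9.16146879e+01]
go [-0.0055  0.0032  0.1175] [-0.  -0.   0.2]
0.65 hue 18.0 tag [ 409.  -350.9] -18.4 top (array([ 409.3, -349.7]), array([73.7, 49.9]), -17.3)
```

Emit:
carry_out(delta_pos=[[-0.0055,0.003,0.03],[-0.0055,0.003,0.07],[-0.0055,0.003,0.1],[-0.0055,0.003,0.112],[-0.0055,0.003,0.117],[-0.0055,0.003,0.119],[-0.0055,0.003,0.119]], rot=[[0,0,0],[0,0,0],[0,0,0],[0,0,0],[0,0,0],[0,0,0],[0,0,0]])

```text
clock: 19.73
eef_pos: [546.6, 51.3, 79.6]
tcp_rot: [3.135, 0.001, 1.589]
contact_force: [-0.1, -5.3, 14.7]
opening: 0.526
grasp_force: 45.5
```

Emit:
carry_out(delta_pos=[[0,0,0],[0,0,0],[0,0,-0.02],[0,0,-0.06],[-0.05,0,-0.11],[-0.11,-0.02,-0.15],[-0.17,-0.04,-0.2],[-0.23,-0.06,-0.22]], rot=[[0,0,0],[0,0,0],[0,0,0],[0,0,0],[0,0,10],[0,0,20],[0,0,30],[0,0,40]], claw=0.06)

```text
clock: 20.72
eef_pos: [498.7, -145.1, 281.4]
tcp_rot: [3.14, -0.001, 0.887]
contact_force: [0.4, -0.8, -1.5]
opening: 0.702
grasp_force: 0.0
```

```bash
python3 -c "
from h import *
print(r.sense()['eef_pos'])
go(408,-348,80,-18.5)
frames(r.grab_frame('top'),None,'top')"
```

```text
[ 498.65529976 -145.10616139  281.44876907]
go [-0.2147  0.0576  0.2013] [ 0.1 -0.1 69.3]
0.71 hue 178.0 tag [552.8  47.8] 88.8 top (array([551.2,  46.3]), array([76. , 51.4]), 89.2)
```

```bash
python3 -c "
from h import *
a,T=snap('top','t1')
print(back('top',fwd('top',[[552.8,47.8,30],[551.2,46.3,30]]),71))
cv2.imwrite('pics/t1c.png',cv2.resize(a[115:205,215:375],None,fx=5,fy=5,interpolation=cv2.INTER_CUBIC))"
```

```text
[[545.64228049  46.66791304  71.        ]
 [544.09264387  45.21512871  71.        ]]
```

View pics/t1c.png

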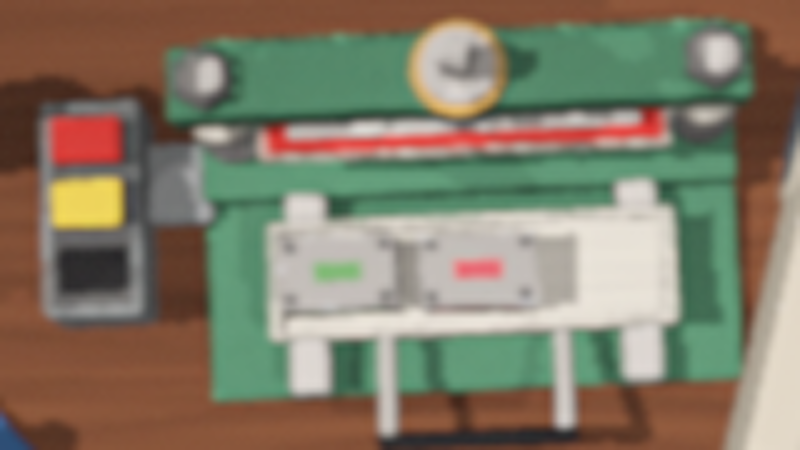

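Emit:
carry_out(delta_pos=[[-0.06,0.01,0],[-0.12,0.03,0],[-0.18,0.057,0],[-0.215,0.057,0.05],[-0.215,0.057,0.11],[-0.215,0.057,0.16],[-0.215,0.057,0.16],[-0.215,0.057,0.16]], rot=[[0,0,10],[0,0,20],[0,0,30],[0,0,40],[0,0,50],[0,0,60],[0,0,69.3],[0,0,69.3]], claw=0.075)

```text
clock: 21.88
eef_pos: [408.2, -345.6, 118.1]
tcp_rot: [-3.14, 0.002, -0.315]
contact_force: [0.5, 0.4, 0.3]
opening: 0.879
grasp_force: 0.0
```

```bash
python3 -c "
from h import *
a,T=snap('wrist','w9');print(T[:3,3],np.degrees(r.sense()['tcp_rot']))
frames(a,T); go(408,-348,34,-18.5)"
```

```text
[ 408.18926391 -345.64016091  118.09323041] [-1.79970369e+02  3.70581791e-02 -1.79142522e+01]
go [-0.0002  0.0017  0.0854] [-0.  -0.   0.6]
```

Emit:
carry_out(delta_pos=[[0,0.001,0.03],[0,0.001,0.06],[0,0.001,0.084],[0,0.001,0.084],[0,0.001,0.084]], rot=[[0,0,0.5],[0,0,0.5],[0,0,0.5],[0,0,0.5],[0,0,0.5]])

```text
clock: 22.6
eef_pos: [408.5, -348.1, 36.4]
tcp_rot: [3.141, -0.001, -0.325]
contact_force: [1.6, 0.5, 1.3]
opening: 0.878
grasp_force: 0.0
```

Emit:
carry_out(delta_pos=[[0,0,0],[0,0,0],[0,0,0],[0,0,0],[0,0,-0.05],[0,0,-0.1],[0,0,-0.16],[0,0,-0.16]], rot=[[0,0,0],[0,0,0],[0,0,0],[0,0,0],[0,0,0],[0,0,0],[0,0,0],[0,0,0]], claw=0.0)

```text
clock: 23.6
eef_pos: [409.9, -349.7, 200.2]
tcp_rot: [3.138, -0.009, -0.326]
contact_force: [0.4, -0.3, -3.3]
opening: 0.526
grasp_force: 44.5
```

```bash
python3 -c "
from h import *
go(541,-27,195,91.4)"
```

```text
go [ 0.0207 -0.3477  0.0042] [ 6.000e-01 -1.000e-01 -1.101e+02]
```

Emit:
carry_out(delta_pos=[[0.021,-0.06,0],[0.021,-0.12,0],[0.021,-0.18,0],[0.021,-0.24,0],[0.021,-0.3,0],[0.021,-0.348,0],[0.021,-0.348,0],[0.021,-0.348,0]], rot=[[0,0,-10.5],[0,0,-21],[0,0,-31.5],[0,0,-42],[0,0,-52.5],[0,0,-63],[0,0,-73.5],[0,0,-84]])

```text
clock: 24.6
eef_pos: [538.3, -23.9, 193.8]
tcp_rot: [-3.139, 0.001, 1.148]
contact_force: [-0.5, 0.3, -3.0]
opening: 0.524
grasp_force: 44.4
```

Emit:
carry_out(delta_pos=[[0,0,0],[0,0,0],[0,0,0],[0,0,0],[0,0,0]], rot=[[0,0,-10.5],[0,0,-21],[0,0,-26],[0,0,-26],[0,0,-26]])

```text
clock: 25.22
eef_pos: [538.8, -24.9, 194.6]
tcp_rot: [-3.14, -0.0, 1.592]
contact_force: [-0.6, 0.1, -3.1]
opening: 0.527
grasp_force: 44.4
```

```bash
python3 - <<'E'
from h import *
a,T=snap("wrist","w10"); print(T[:3,3].round(1),np.degrees(r.sense()["tcp_rot"]))
f=lambda x,y:(x/5+215-.4,y/5+115-.4)
print("tags",back("top",[f(338,271),f(478,268)],71).round(1).tolist())
print("tray R/L outer top",back("top",[f(668,210),f(676,325),f(268,228),f(268,338)],48).round(1).tolist())
print("red R edge",back("top",[f(527,237),f(537,303)],71).round(1).tolist())
cv2.imwrite("pics/w10c.png",cv2.resize(a[100:330,200:480],None,fx=2.3,fy=2.3,interpolation=cv2.INTER_CUBIC))
go(541,-27,78,91.4)
E
```

```text
[538.8 -24.9 194.6] [-1.79953287e+02 -5.58088046e-03  9.12019967e+01]
tags [[546.5, 133.5, 71.0], [546.6, 47.6, 71.0]]
tray R/L outer top [[585.0, -71.4, 48.0], [512.2, -74.4, 48.0], [578.8, 179.4, 48.0], [509.2, 179.8, 48.0]]
red R edge [[565.3, 17.1, 71.0], [524.2, 11.8, 71.0]]
go [-0.0022  0.0021  0.1168] [-0.  -0.  -0.2]
```

View pics/w10c.png

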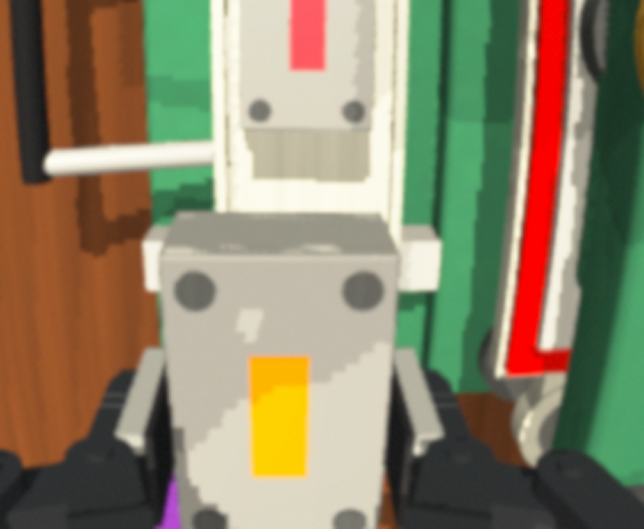

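```bash
python3 - <<'E'
from h import *
T=np.load("pics/w10.npy"); f=lambda x,y:(x/2.3+200-.3,y/2.3+100-.3)
print("red R",back("wrist",[f(240,126),f(371,130)],71,T).round(1).tolist())
print("held tag",back("wrist",[f(280,417)],189,T).round(1).tolist(),"held top far edge",back("wrist",[f(165,253),f(395,253)],189,T).round(1).tolist())
print("tray side inner",back("wrist",[f(230,180),f(396,180)],48,T).round(1).tolist())
E
```

```text
red R [[522.5, 15.5, 71.0], [567.7, 15.2, 71.0]]
held tag [[537.1, -23.4, 189.0]] held top far edge [[514.8, 12.3, 189.0], [557.9, 13.2, 189.0]]
tray side inner [[517.5, -9.7, 48.0], [581.6, -8.2, 48.0]]
```

Emit:
carry_out(delta_pos=[[-0.0025,0.007,0.03],[-0.0025,0.007,0.07],[-0.0025,0.007,0.1],[-0.0025,0.007,0.108],[-0.0025,0.007,0.112],[-0.0025,0.007,0.114],[-0.0025,0.007,0.116],[-0.0025,0.007,0.116]], rot=[[0,0,0],[0,0,0],[0,0,0],[0,0,0],[0,0,0],[0,0,0],[0,0,0],[0,0,0]])

```text
clock: 26.28
eef_pos: [546.6, -27.3, 79.8]
tcp_rot: [3.141, 0.0, 1.593]
contact_force: [0.6, 0.3, -3.3]
opening: 0.528
grasp_force: 44.3
```

Free so far; lower to contact.

Emit:
carry_out(delta_pos=[[0,0,0.001],[0,0,0.002],[0,0,0.0035],[0,0,0.0035]], rot=[[0,0,0],[0,0,0],[0,0,0],[0,0,0]])

```text
clock: 26.78
eef_pos: [547.9, -27.3, 77.5]
tcp_rot: [3.138, 0.0, 1.593]
contact_force: [-0.5, 0.2, 13.0]
opening: 0.528
grasp_force: 46.3
```

Emit:
carry_out(delta_pos=[[0,0,0],[0,0,0],[0,0,-0.02],[0,0,-0.06],[0.03,0,-0.11],[0.08,0,-0.16],[0.13,0,-0.22],[0.15,0,-0.27]], rot=[[0,0,0],[0,0,0],[0,0,0],[0,0,0],[0,0,0],[0,0,0],[0,0,0],[0,0,0]], claw=0.06)

```text
clock: 27.78
eef_pos: [542.3, 117.6, 334.2]
tcp_rot: [-3.14, 0.0, 1.594]
contact_force: [1.7, 0.4, 0.1]
opening: 0.7
grasp_force: 0.0
```

Emit:
carry_out(delta_pos=[[0,0,0],[0,0,0]], rot=[[0,0,0],[0,0,0]])

```text
clock: 28.02
eef_pos: [542.7, 116.0, 332.4]
tcp_rot: [-3.141, 0.0, 1.594]
contact_force: [-0.7, 0.3, 0.5]
opening: 0.703
grasp_force: 0.0
```

```bash
python3 - <<'E'
from h import *
a,T=snap("wrist","w11"); print(T[:3,3].round(1))
cv2.imwrite("pics/w11c.png",cv2.resize(a[60:330,210:450],None,fx=2.2,fy=2.2,interpolation=cv2.INTER_CUBIC))
hsv=cv2.cvtColor(a,cv2.COLOR_BGR2HSV)
for n,lo,hi in(("red",170,6),("orange",16,30),("green",48,66)):
    h=hsv[...,0]; m=((h>=lo)&(h<=hi) if lo<hi else (h>=lo)|(h<=hi))&(hsv[...,1]>110)&(hsv[...,2]>150); m[:,345:]=0; m[:,:290]=0;m[:95]=0;m[290:]=0
    u=np.argwhere(m)[:,::-1]; print(n,len(u),back("wrist",[u.mean(0)],71,T).round(1) if len(u) else 0)
E
```

```text
[542.7 116.  332.4]
red 149 [[546.2  50.1  71. ]]
orange 142 [[545.7 -26.9  71. ]]
green 167 [[546.5 137.1  71. ]]
```

View pics/w11c.png

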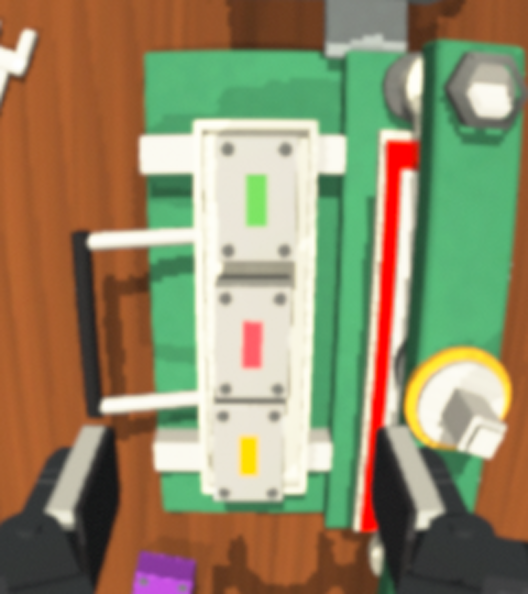

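```bash
python3 -c "
from h import *
go(439,54,66,91.4)"
```

```text
go [-0.0591 -0.1041  0.2659] [-0.1  0.  -0.1]
```

Emit:
carry_out(delta_pos=[[-0.03,-0.05,0],[-0.059,-0.104,0.04],[-0.059,-0.104,0.1],[-0.059,-0.104,0.16],[-0.059,-0.104,0.22],[-0.059,-0.104,0.264],[-0.059,-0.104,0.264],[-0.059,-0.104,0.264]], rot=[[0,0,0],[0,0,0],[0,0,0],[0,0,0],[0,0,0],[0,0,0],[0,0,0],[0,0,0]])

```text
clock: 29.08
eef_pos: [440.6, 54.4, 69.7]
tcp_rot: [-3.141, 0.0, 1.593]
contact_force: [0.2, 0.3, -0.9]
opening: 0.706
grasp_force: 0.0
```

Emit:
carry_out(delta_pos=[[0,0,0],[0,0,0],[0,0,0],[0,0,0],[0,0.01,0],[0,0.02,0],[0,0.03,0],[0,0.04,0]], rot=[[0,0,0],[0,0,0],[0,0,0],[0,0,0],[0,0,0],[0,0,0],[0,0,0],[0,0,0]], claw=0.0)

```text
clock: 30.08
eef_pos: [481.2, 55.8, 70.5]
tcp_rot: [3.14, -0.0, 1.594]
contact_force: [-3.5, 0.5, 15.0]
opening: 0.136
grasp_force: 39.3
```

Emit:
carry_out(delta_pos=[[0,0.01,0],[0,0.02,0],[0,0.03,0],[0,0.04,0],[0,0.05,0],[0,0.058,0],[0,0.062,0],[0,0.064,0]], rot=[[0,0,0],[0,0,0],[0,0,0],[0,0,0],[0,0,0],[0,0,0],[0,0,0],[0,0,0]])

```text
clock: 31.08
eef_pos: [543.9, 57.3, 70.5]
tcp_rot: [-3.14, -0.0, 1.593]
contact_force: [-10.5, 0.4, 20.6]
opening: 0.133
grasp_force: 40.6
```

Near the stop (expected ≈543.5 to 545). Push a few mm more.

Emit:
carry_out(delta_pos=[[0,0.002,0],[0,0.004,0],[0,0.004,0],[0,0.004,0]], rot=[[0,0,0],[0,0,0],[0,0,0],[0,0,0]])

```text
clock: 31.58
eef_pos: [544.1, 57.3, 70.4]
tcp_rot: [-3.133, 0.0, 1.593]
contact_force: [-19.1, 0.7, 29.6]
opening: 0.131
grasp_force: 41.6
```

```bash
python3 -c "
from h import *
print(r.sense()['eef_pos'],r.sense()['contact_force'])"
```

```text
[544.14716037  57.26994108  70.38982326] [-19.13894389   0.71803205  29.64406914]
```

Emit:
carry_out(delta_pos=[[0,-0.004,0],[0,-0.004,0],[0,-0.004,0],[0,-0.004,-0.05],[0,-0.004,-0.1],[0,-0.004,-0.16],[0,0.04,-0.22],[0,0.1,-0.23]], rot=[[0,0,0],[0,0,0],[0,0,0],[0,0,0],[0,0,0],[0,0,0],[0,0,0],[0,0,0]], claw=0.06)

```text
clock: 32.58
eef_pos: [643.2, 59.5, 301.9]
tcp_rot: [3.136, -0.0, 1.594]
contact_force: [0.4, -0.1, 0.4]
opening: 0.702
grasp_force: 0.0
```

Emit:
carry_out(delta_pos=[[0.01,0.006,0],[0.01,0.006,0],[0.01,0.006,0],[0.01,0.006,0]], rot=[[0,0,0],[0,0,0],[0,0,0],[0,0,0]])

```text
clock: 33.08
eef_pos: [646.1, 69.3, 296.6]
tcp_rot: [-3.14, 0.0, 1.593]
contact_force: [0.1, 0.1, 0.9]
opening: 0.706
grasp_force: 0.0
```

```bash
python3 - <<'E'
from h import *
a,T=snap("wrist","w12"); print(T[:3,3].round(1), np.degrees(r.sense()["tcp_rot"]).round(2))
d=r.recognise("screw_seat","wrist")[:2]; print(d)
b=[int(v) for v in d[0]["box"]]; print(b)
x0=max(b[0]-20,0);y0=max(b[1]-20,0); c=a[y0:b[3]+20,x0:b[2]+20]; k=min(780/c.shape[1],580/c.shape[0]); print(x0,y0,k)
cv2.imwrite("pics/w12c.png",cv2.resize(c,None,fx=k,fy=k,interpolation=cv2.INTER_CUBIC))
E
```

```text
[646.1  69.3 296.6] [-1.7996e+02  1.0000e-02  9.1300e+01]
[{'box': [303.2, 187.8, 351.5, 240.1], 'p': 0.61}]
[303, 187, 351, 240]
283 167 6.236559139784946
```

View pics/w12c.png

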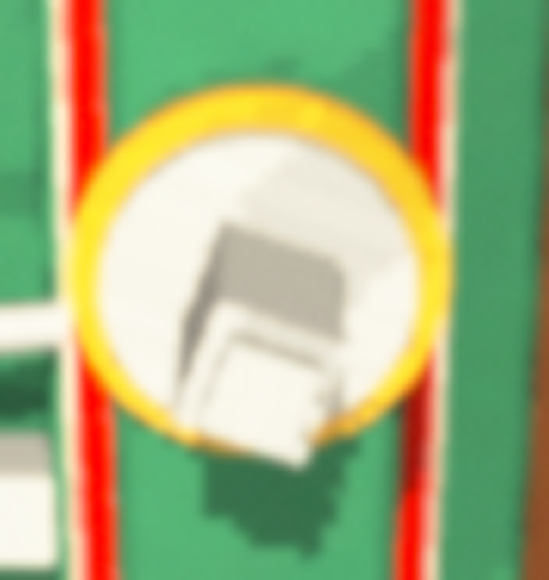

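```bash
python3 - <<'E'
from h import *
T=np.load("pics/w12.npy"); k=6.2366; f=lambda x,y:((x+.5)/k+283-.5,(y+.5)/k+167-.5)
sq=back("wrist",[f(213,300),f(345,345),f(305,468),f(175,405)],197,T)[:,:2]
print(sq.round(1).tolist(),sq.mean(0).round(1),np.linalg.norm(np.diff(sq,axis=0,append=sq[:1]),axis=1).round(1))
e=np.roll(sq,-1,0)-sq; print("edge ang",(np.degrees(np.arctan2(e[:,1],e[:,0]))%90).round(1))
print("foot",back("wrist",[f(222,222),f(343,268)],165,T)[:,:2].round(1).tolist())
print("ring",back("wrist",[f(68,270),f(450,270),f(259,85)],162,T)[:,:2].round(1).tolist())
print("disc",back("wrist",[f(97,278),f(422,278),f(260,130)],165,T)[:,:2].round(1).tolist())
go(453,386,300,37)
E
```

```text
[[640.8, 68.2], [657.1, 62.6], [652.8, 45.8], [636.4, 54.1]] [646.7  57.7] [17.2 17.4 18.4 14.8]
edge ang [71.1 75.6 63.1 72.4]
foot [[641.6, 67.2], [658.4, 60.9]]
ring [[620.1, 58.6], [673.7, 59.8], [646.2, 85.9]]
disc [[624.4, 58.7], [669.5, 59.7], [646.5, 80.5]]
go [ 0.321  -0.1864 -0.0029] [-0.   0.  54.3]
```

Emit:
carry_out(delta_pos=[[0.06,-0.03,-0.003],[0.321,-0.186,-0.003],[0.321,-0.186,-0.003],[0.321,-0.186,-0.003],[0.321,-0.186,-0.003],[0.321,-0.186,-0.003],[0.321,-0.186,-0.003],[0.321,-0.186,-0.003]], rot=[[0,0,10],[0,0,54],[0,0,54],[0,0,54],[0,0,54],[0,0,54],[0,0,54],[0,0,54]], claw=0.075)

```text
clock: 34.17
eef_pos: [453.6, 386.2, 300.1]
tcp_rot: [3.141, 0.0, 0.653]
contact_force: [0.5, -0.3, -0.2]
opening: 0.877
grasp_force: 0.0
```

Emit:
carry_out(delta_pos=[[0,0,0],[0,0,0]], rot=[[0,0,0],[0,0,0]])

```text
clock: 34.42
eef_pos: [454.7, 385.0, 300.1]
tcp_rot: [3.141, -0.0, 0.649]
contact_force: [0.7, -0.1, -0.5]
opening: 0.881
grasp_force: 0.0
```

```bash
python3 - <<'E'
from h import *
a,T=snap("wrist","w13"); print(T[:3,3].round(1), np.degrees(r.sense()["tcp_rot"]).round(2))
d=r.recognise("crank_tray_floor","wrist")[:2]+r.recognise("crank","wrist")[:2]; print(d)
x0,y0=230,90; c=a[y0:340,x0:430]
cv2.imwrite("pics/w13c.png",cv2.resize(c,None,fx=2.4,fy=2.4,interpolation=cv2.INTER_CUBIC))
E
```

```text
[454.7 385.  300.1] [179.99  -0.    37.2 ]
[{'box': [275.9, 141.5, 347.2, 250.3], 'p': 0.72}, {'box': [297.5, 155.9, 331.4, 245.6], 'p': 0.59}]
```

View pics/w13c.png

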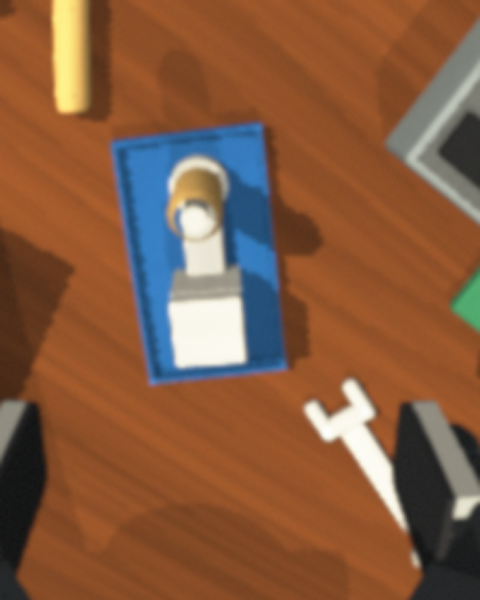

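```bash
python3 - <<'E'
from h import *
T=np.load("pics/w13.npy"); f=lambda x,y:((x+.5)/2.4+230-.5,(y+.5)/2.4+90-.5)
h=back("wrist",[f(170,300),f(240,293),f(246,360),f(174,367)],58,T)[:,:2]; e=np.roll(h,-1,0)-h
print("hub",h.mean(0).round(1),np.linalg.norm(e,axis=1).round(1),(np.degrees(np.arctan2(e[:,1],e[:,0]))%90).round(1))
g=back("wrist",[f(196,220)],84,T)[0,:2]; d=g-h.mean(0); print("grip",g.round(1),np.linalg.norm(d),np.degrees(np.arctan2(d[1],d[0])))
t=back("wrist",[f(112,143),f(263,124),f(287,370),f(152,383)],14,T)[:,:2]; e=np.roll(t,-1,0)-t
print("tray",t.mean(0).round(1),np.linalg.norm(e,axis=1).round(1),(np.degrees(np.arctan2(e[:,1],e[:,0]))%90).round(1))
hc=h.mean(0); go(hc[0],hc[1],120,42)
E
```

```text
hub [390.4 345.4] [36.6 38.7 39.1 38.9] [43.3 42.6 43.4 38.9]
grip [441.3 389.8] 67.58429881155614 41.08212732558581
tray [408. 362.] [ 83.7 149.6  83.  148.5] [44.1 43.8 43.4 44.1]
go [-0.0752 -0.0068  0.18  ] [ 0.   0.  -4.8]
```

Emit:
carry_out(delta_pos=[[-0.04,-0.007,0.04],[-0.075,-0.007,0.1],[-0.075,-0.007,0.16],[-0.075,-0.007,0.21],[-0.075,-0.007,0.245],[-0.075,-0.007,0.25],[-0.075,-0.007,0.25],[-0.075,-0.007,0.25]], rot=[[0,0,-4.8],[0,0,-4.8],[0,0,-4.8],[0,0,-4.8],[0,0,-4.8],[0,0,-4.8],[0,0,-4.8],[0,0,-4.8]])

```text
clock: 35.58
eef_pos: [391.0, 347.1, 51.7]
tcp_rot: [3.142, -0.003, 0.735]
contact_force: [-0.7, -1.0, 0.1]
opening: 0.881
grasp_force: 0.0
```

Emit:
carry_out(delta_pos=[[0,0,0],[0,0,0],[0,0,0],[0,0,0],[0,0,0]], rot=[[0,0,0],[0,0,0],[0,0,0],[0,0,0],[0,0,0]], claw=0.0, grip_force=80)

```text
clock: 36.2
eef_pos: [390.5, 346.6, 51.2]
tcp_rot: [3.141, -0.001, 0.735]
contact_force: [-0.9, -1.8, 10.8]
opening: 0.433
grasp_force: 79.8
```

Emit:
carry_out(delta_pos=[[0,0,-0.04],[0,0,-0.1],[0,0,-0.16],[0,0,-0.22],[0,0,-0.24],[0,0,-0.24]], rot=[[0,0,0],[0,0,0],[0,0,0],[0,0,0],[0,0,0],[0,0,0]])

```text
clock: 36.95
eef_pos: [390.3, 346.5, 291.4]
tcp_rot: [-3.142, -0.003, 0.735]
contact_force: [-0.2, -0.4, -5.5]
opening: 0.436
grasp_force: 82.0
```

```bash
python3 - <<'E'
from h import *
a,T=snap("wrist","w14"); print(T[:3,3].round(1), np.degrees(r.sense()["tcp_rot"]).round(2))
go(647.5,58,285,70.5)
cv2.imwrite("pics/w14c.png",cv2.resize(a[130:400,180:460],None,fx=2.1,fy=2.1,interpolation=cv2.INTER_CUBIC))
E
```

```text
[390.3 346.5 291.4] [1.80e+02 1.00e-02 4.21e+01]
go [-0.0017  0.3866  0.0047] [ -0.    0.  -28.4]
```

View pics/w14c.png

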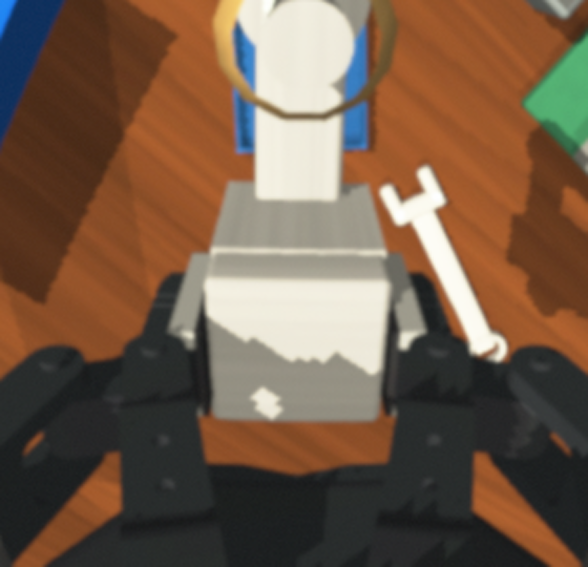

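```bash
python3 - <<'E'
from h import *
T=np.load("pics/w14.npy"); f=lambda x,y:((x+.5)/2.1+180-.5,(y+.5)/2.1+130-.5)
h=back("wrist",[f(205,252),f(388,250),f(382,420),f(213,420)],T[2,3]+6.8,T)
h2=back("wrist",[f(205,280),f(388,280)],T[2,3]+6.8,T)
L=lambda p:((p-T[:3,3])@T[:3,:3]).round(1).tolist()
print(L(h),L(h2)); print(L(back("wrist",[f(305,45)],T[2,3]+33,T)))
E
```

```text
[[23.3, -19.2, -6.7], [23.7, 16.4, -6.7], [-20.6, 18.1, -6.9], [-20.6, -20.4, -6.9]] [[17.0, -19.6, -6.8], [17.0, 16.8, -6.8]]
[[67.8, -0.2, -32.8]]
```

Emit:
carry_out(delta_pos=[[0,0.06,0],[0,0.387,0],[0,0.387,0],[0,0.387,0],[0,0.387,0],[0,0.387,0],[0,0.387,0],[0,0.387,0]], rot=[[0,0,-9],[0,0,-28.4],[0,0,-28.4],[0,0,-28.4],[0,0,-28.4],[0,0,-28.4],[0,0,-28.4],[0,0,-28.4]])

```text
clock: 38.0
eef_pos: [649.0, 58.0, 287.4]
tcp_rot: [-3.138, 0.002, 1.228]
contact_force: [-0.6, -0.5, -4.8]
opening: 0.43
grasp_force: 82.5
```

Emit:
carry_out(delta_pos=[[0,0,0],[0,0,0],[0,0,0]], rot=[[0,0,0],[0,0,0],[0,0,0]])

```text
clock: 38.38
eef_pos: [649.0, 60.1, 290.2]
tcp_rot: [3.142, -0.0, 1.232]
contact_force: [-0.2, 0.0, -3.9]
opening: 0.437
grasp_force: 82.5
```

```bash
python3 -c "
from h import *
print(r.sense()['eef_pos'],np.degrees(r.sense()['tcp_rot']))
go(647.9,59.2,255,70.5)"
```

```text
[648.97883475  60.1270866  290.24761626] [ 1.79996011e+02 -9.48952502e-03  7.05691783e+01]
go [-0.0012 -0.0007  0.0352] [ 0.  -0.   0.1]
```

Emit:
carry_out(delta_pos=[[-0.001,-0.001,0.02],[-0.001,-0.001,0.035],[-0.001,-0.001,0.04],[-0.001,-0.001,0.043],[-0.001,-0.001,0.046],[-0.001,-0.001,0.049],[-0.001,-0.001,0.049]], rot=[[0,0,0],[0,0,0],[0,0,0],[0,0,0],[0,0,0],[0,0,0],[0,0,0]])

```text
clock: 39.25
eef_pos: [648.1, 58.5, 241.0]
tcp_rot: [-3.141, 0.0, 1.23]
contact_force: [0.2, -0.7, -5.0]
opening: 0.426
grasp_force: 82.6
```

Emit:
carry_out(delta_pos=[[0,0,0.003],[0,0,0.006],[0,0,0.009],[0,0,0.012],[0,0,0.015],[0,0,0.018]], rot=[[0,0,0],[0,0,0],[0,0,0],[0,0,0],[0,0,0],[0,0,0]])

```text
clock: 40.0
eef_pos: [648.2, 58.5, 222.8]
tcp_rot: [-3.142, 0.0, 1.23]
contact_force: [0.1, 0.2, -4.3]
opening: 0.432
grasp_force: 82.6
```

Emit:
carry_out(delta_pos=[[0,0,0.003],[0,0,0.006],[0,0,0.008],[0,0,0.0095],[0,0,0.011],[0,0,0.011]], rot=[[0,0,0],[0,0,0],[0,0,0],[0,0,0],[0,0,0],[0,0,0]])

```text
clock: 40.75
eef_pos: [648.2, 58.5, 212.3]
tcp_rot: [3.141, -0.0, 1.23]
contact_force: [-0.2, 0.2, -1.9]
opening: 0.432
grasp_force: 82.6
```

Emit:
carry_out(delta_pos=[[0,0,0],[0,0,0],[0,0,0],[0,0,-0.04],[0,0,-0.085],[0.035,0,-0.085],[0.069,0,-0.085],[0.069,0,-0.085]], rot=[[0,0,0],[0,0,0],[0,0,0],[0,0,0],[0,0,0],[0,0,0],[0,0,0],[0,0,0]], claw=0.07)

```text
clock: 41.75
eef_pos: [671.6, 125.6, 297.0]
tcp_rot: [3.141, -0.001, 1.233]
contact_force: [0.2, -0.9, 0.4]
opening: 0.819
grasp_force: 0.0
```

```bash
python3 - <<'E'
from h import *
a,T=snap("wrist","w15"); print(T[:3,3].round(1), np.degrees(r.sense()["tcp_rot"]).round(2))
go(671,123.3,224,70.5)
d=r.cut_out("crank","wrist"); print([(x["p"],np.round(x["box"])) for x in d[:2]])
print(fwd("wrist",[[671,123.3,245],[647.8,57.3,219]],T))
cv2.imwrite("pics/w15c.png",a[100:400,160:480])
E
```

```text
[671.6 125.6 297. ] [-1.800e+02  1.000e-02  7.059e+01]
go [-0.001   0.0002  0.0729] [-0.   0.   0.1]
[(0.72, array([297., 184., 346., 328.])), (0.71, array([ 75.,  30., 144., 138.]))]
[[324.20151848 243.71605222]
 [323.55461448 307.24773136]]
```

View pics/w15c.png

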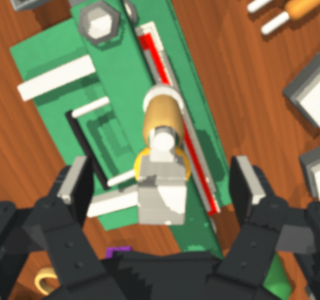

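Emit:
carry_out(delta_pos=[[-0.001,0,0.04],[-0.001,0,0.073],[-0.001,0,0.073],[-0.001,0,0.073]], rot=[[0,0,0],[0,0,0],[0,0,0],[0,0,0]])

```text
clock: 42.35
eef_pos: [671.5, 122.1, 225.4]
tcp_rot: [3.14, -0.001, 1.23]
contact_force: [0.4, -0.2, 0.6]
opening: 0.819
grasp_force: 0.0
```

Emit:
carry_out(delta_pos=[[0,0,0],[0,0,0],[0,0,0],[0,0,0],[0,0,0]], rot=[[0,0,0],[0,0,0],[0,0,0],[0,0,0],[0,0,0]], claw=0.0, grip_force=40)

```text
clock: 42.98
eef_pos: [671.3, 122.9, 224.9]
tcp_rot: [3.141, -0.001, 1.231]
contact_force: [0.5, 0.4, 6.4]
opening: 0.305
grasp_force: 39.2
```

```bash
cat > wind.py <<'E'
from h import *
import sys
# circle about C from the current commanded angle a0 (deg), step -da per row, in tool axes
a0,da,rad=float(sys.argv[1]),float(sys.argv[2]),float(sys.argv[3]); T=tool(); print(T[:3,3].round(1),r.sense()['contact_force'].round(1))
for i in range(1,9):
    t0,t1=np.radians([a0,a0-da*i]); w=rad*np.array([np.cos(t1)-np.cos(t0),np.sin(t1)-np.sin(t0),0])
    print(((T[:3,:3].T@w)[:2]/1000).round(3).tolist())
E
python3 wind.py 70.5 15 70
```

```text
[671.3 122.9 224.9] [0.5 0.4 6.4]
[-0.002, 0.018]
[-0.009, 0.035]
[-0.021, 0.049]
[-0.035, 0.061]
[-0.052, 0.068]
[-0.07, 0.07]
[-0.088, 0.068]
[-0.105, 0.061]
```

Emit:
carry_out(delta_pos=[[-0.005,0.027,0],[-0.0205,0.0495,0],[-0.043,0.065,0],[-0.07,0.07,0],[-0.097,0.065,0],[-0.1195,0.0495,0],[-0.135,0.027,0],[-0.14,0,0]], rot=[[0,0,0],[0,0,0],[0,0,0],[0,0,0],[0,0,0],[0,0,0],[0,0,0],[0,0,0]])

```text
clock: 43.98
eef_pos: [625.6, -12.1, 226.0]
tcp_rot: [3.135, 0.001, 1.23]
contact_force: [3.0, -2.1, 7.1]
opening: 0.311
grasp_force: 40.0
```

Emit:
carry_out(delta_pos=[[0.005,-0.027,0],[0.0205,-0.0495,0],[0.043,-0.065,0],[0.07,-0.07,0],[0.097,-0.065,0],[0.1195,-0.0495,0],[0.135,-0.027,0],[0.14,0,0]], rot=[[0,0,0],[0,0,0],[0,0,0],[0,0,0],[0,0,0],[0,0,0],[0,0,0],[0,0,0]])

```text
clock: 44.98
eef_pos: [671.3, 122.1, 225.2]
tcp_rot: [3.141, 0.002, 1.232]
contact_force: [-7.8, -11.2, 11.7]
opening: 0.303
grasp_force: 41.3
```

Emit:
carry_out(delta_pos=[[-0.005,0.027,0],[-0.0205,0.0495,0],[-0.043,0.065,0],[-0.07,0.07,0],[-0.097,0.065,0],[-0.1195,0.0495,0],[-0.135,0.027,0],[-0.14,0,0]], rot=[[0,0,0],[0,0,0],[0,0,0],[0,0,0],[0,0,0],[0,0,0],[0,0,0],[0,0,0]])

```text
clock: 45.98
eef_pos: [625.5, -11.9, 226.0]
tcp_rot: [3.135, 0.001, 1.229]
contact_force: [3.4, -1.7, 7.3]
opening: 0.306
grasp_force: 41.1
```

Emit:
carry_out(delta_pos=[[0.005,-0.027,0],[0.0205,-0.0495,0],[0.043,-0.065,0],[0.07,-0.07,0],[0.097,-0.065,0],[0.1195,-0.0495,0],[0.135,-0.027,0],[0.14,0,0]], rot=[[0,0,0],[0,0,0],[0,0,0],[0,0,0],[0,0,0],[0,0,0],[0,0,0],[0,0,0]])

```text
clock: 46.98
eef_pos: [671.3, 122.2, 225.3]
tcp_rot: [3.141, 0.002, 1.232]
contact_force: [-7.7, -10.8, 12.2]
opening: 0.303
grasp_force: 41.7
```

Emit:
carry_out(delta_pos=[[-0.005,0.027,0],[-0.0205,0.0495,0],[-0.043,0.065,0],[-0.07,0.07,0],[-0.097,0.065,0],[-0.1195,0.0495,0],[-0.135,0.027,0],[-0.14,0,0]], rot=[[0,0,0],[0,0,0],[0,0,0],[0,0,0],[0,0,0],[0,0,0],[0,0,0],[0,0,0]])

```text
clock: 47.98
eef_pos: [625.5, -11.9, 226.0]
tcp_rot: [3.135, 0.001, 1.23]
contact_force: [3.7, -1.4, 6.9]
opening: 0.305
grasp_force: 41.4
```

Emit:
carry_out(delta_pos=[[0.001,-0.012,0],[0.004,-0.024,0],[0.009,-0.035,0],[0.012,-0.039,0]], rot=[[0,0,0],[0,0,0],[0,0,0],[0,0,0]])

```text
clock: 48.48
eef_pos: [591.0, 13.8, 225.8]
tcp_rot: [3.14, 0.002, 1.231]
contact_force: [-6.9, -9.2, 16.4]
opening: 0.305
grasp_force: 42.4
```

Emit:
carry_out(delta_pos=[[0.0076,-0.0096,0],[0.017,-0.0176,0],[0.0273,-0.024,0],[0.0273,-0.024,0]], rot=[[0,0,0],[0,0,0],[0,0,0],[0,0,0]])

```text
clock: 48.98
eef_pos: [577.9, 49.2, 225.8]
tcp_rot: [3.14, -0.0, 1.231]
contact_force: [-6.9, -0.5, 15.4]
opening: 0.304
grasp_force: 42.1
```

Emit:
carry_out(delta_pos=[[0.0114,-0.0044,0],[0.0234,-0.0067,0],[0.0356,-0.007,0],[0.0356,-0.007,0]], rot=[[0,0,0],[0,0,0],[0,0,0],[0,0,0]])

```text
clock: 49.48
eef_pos: [584.6, 85.4, 225.8]
tcp_rot: [3.138, -0.002, 1.231]
contact_force: [-1.8, 1.8, 11.9]
opening: 0.304
grasp_force: 42.1
```

Emit:
carry_out(delta_pos=[[0.012,0.002,0],[0.0236,0.006,0],[0.0342,0.0118,0],[0.0342,0.0118,0]], rot=[[0,0,0],[0,0,0],[0,0,0],[0,0,0]])

```text
clock: 49.98
eef_pos: [608.1, 112.9, 225.8]
tcp_rot: [3.137, -0.001, 1.231]
contact_force: [2.8, -0.8, 9.7]
opening: 0.306
grasp_force: 41.8
```

Emit:
carry_out(delta_pos=[[0.0095,0.0076,0],[0.0175,0.017,0],[0.0238,0.0273,0],[0.0238,0.0273,0]], rot=[[0,0,0],[0,0,0],[0,0,0],[0,0,0]])

```text
clock: 50.48
eef_pos: [641.3, 125.2, 225.5]
tcp_rot: [3.138, 0.001, 1.231]
contact_force: [2.0, -5.6, 9.1]
opening: 0.307
grasp_force: 41.7
```

Emit:
carry_out(delta_pos=[[0.0044,0.0114,0],[0.0067,0.0234,0],[0.0067,0.0234,0]], rot=[[0,0,0],[0,0,0],[0,0,0]])

```text
clock: 50.85
eef_pos: [662.8, 124.2, 225.1]
tcp_rot: [-3.139, 0.002, 1.23]
contact_force: [-7.3, -3.3, 13.4]
opening: 0.305
grasp_force: 42.3
```

Emit:
carry_out(delta_pos=[[0.0002,0.012,0],[0.0002,0.012,0],[0.0002,0.012,0]], rot=[[0,0,0],[0,0,0],[0,0,0]])

```text
clock: 51.22
eef_pos: [668.9, 122.7, 224.7]
tcp_rot: [-3.128, 0.003, 1.231]
contact_force: [-28.8, 8.2, 23.0]
opening: 0.306
grasp_force: 44.1
```

Emit:
carry_out(delta_pos=[[0,-0.007,0],[0,-0.007,0],[0,-0.007,0]], rot=[[0,0,0],[0,0,0],[0,0,0]])

```text
clock: 51.6
eef_pos: [666.5, 123.4, 225.0]
tcp_rot: [-3.138, 0.002, 1.231]
contact_force: [-10.7, 0.7, 13.0]
opening: 0.306
grasp_force: 42.4
```

Emit:
carry_out(delta_pos=[[0,0,0],[0,0,0],[0,0,0],[0,0,-0.04],[0,0,-0.085],[0.04,0.02,-0.1],[0.08,0.04,-0.1],[0.1,0.06,-0.1]], rot=[[0,0,0],[0,0,0],[0,0,0],[0,0,0],[0,0,0],[0,0,10],[0,0,20],[0,0,30]], claw=0.06)

```text
clock: 52.6
eef_pos: [759.4, 199.3, 324.0]
tcp_rot: [-3.142, -0.001, 0.702]
contact_force: [0.2, -1.2, -0.9]
opening: 0.702
grasp_force: 0.0
```

```bash
python3 - <<'E'
from h import *
a,T=snap("wrist","w16"); print(T[:3,3].round(1), np.degrees(r.sense()["tcp_rot"]).round(2))
for n in("wrist","top","scene"):
    if n!="wrist": r.grab_frame(n)
    for d in r.recognise("key_cure_top",n)[:2]: b=d["box"]; print(n,round(d["p"],2),np.round(b),back(n,[((b[0]+b[2])/2,(b[1]+b[3])/2)],69,T).round(1))
T2=np.load("pics/w12.npy"); 
go(631.7,292.5,150,1.4)
E
```

```text
[759.4 199.3 324. ] [ 1.7999e+02 -9.0000e-02  3.9720e+01]
wrist 0.85 [190. 176. 227. 214.] [[635.9 291.5  69. ]]
wrist 0.6 [101. 213. 160. 288.] [[468.8 348.6  69. ]]
top 0.22 [283. 119. 318. 136.] [[675.   74.8  69. ]]
scene 0.67 [407. 242. 422. 253.] [[632.  289.6  69. ]]
go [-0.0335 -0.1546  0.1739] [ 0.   0.  39.2]
```

Emit:
carry_out(delta_pos=[[-0.01,-0.06,0],[-0.03,-0.12,0.03],[-0.034,-0.153,0.09],[-0.034,-0.153,0.15],[-0.034,-0.153,0.174],[-0.034,-0.153,0.2],[-0.034,-0.153,0.215],[-0.034,-0.153,0.215]], rot=[[0,0,10],[0,0,20],[0,0,30],[0,0,39],[0,0,39],[0,0,39],[0,0,39],[0,0,39]], claw=0.0)

```text
clock: 53.9
eef_pos: [632.6, 291.2, 108.6]
tcp_rot: [3.141, 0.001, 0.026]
contact_force: [-0.5, 0.4, 0.9]
opening: -0.002
grasp_force: 0.0
```

```bash
python3 -c "
from h import *
s=r.sense();print(s['contact_force'])
go(632.5,291.5,86,1.4)"
```

```text
[-0.47451243  0.35170943  0.86356352]
go [-0.0001 -0.0003  0.0226] [0.  0.1 0.1]
```

Emit:
carry_out(delta_pos=[[0,0,0.008],[0,0,0.013],[0,0,0.016],[0,0,0.019],[0,0,0.021],[0,0,0.0225],[0,0,0.0225]], rot=[[0,0,0],[0,0,0],[0,0,0],[0,0,0],[0,0,0],[0,0,0],[0,0,0]])

```text
clock: 54.78
eef_pos: [633.5, 291.9, 88.0]
tcp_rot: [-3.141, -0.001, 0.026]
contact_force: [-2.8, -1.7, 13.0]
opening: 0.005
grasp_force: 6.6
```

Emit:
carry_out(delta_pos=[[0,0,0.001],[0,0,0.001],[0,0,-0.05],[0,0,-0.11],[0,0,-0.17],[0,0,-0.22],[0,0,-0.22]], rot=[[0,0,0],[0,0,0],[0,0,0],[0,0,0],[0,0,0],[0,0,0],[0,0,0]])

```text
clock: 55.65
eef_pos: [634.9, 292.7, 311.7]
tcp_rot: [-3.138, -0.007, 0.026]
contact_force: [0.1, -0.2, 0.4]
opening: 0.003
grasp_force: 0.0
```

```bash
python3 -c "
from h import *
go(649,60,315,72)"
```

```text
go [ 0.0081  0.2329 -0.004 ] [  0.1  -0.5 -70.5]
```

Emit:
carry_out(delta_pos=[[0.008,0.04,0],[0.008,0.1,0],[0.008,0.16,0],[0.008,0.2,0],[0.008,0.233,0],[0.008,0.233,0],[0.008,0.233,0],[0.008,0.233,0]], rot=[[0,0,-10],[0,0,-20],[0,0,-30],[0,0,-40],[0,0,-50],[0,0,-60],[0,0,-70.5],[0,0,-70.5]], claw=0.07)

```text
clock: 56.65
eef_pos: [646.6, 58.9, 305.0]
tcp_rot: [-3.139, 0.001, 1.255]
contact_force: [-0.2, 0.7, -0.3]
opening: 0.826
grasp_force: 0.0
```

```bash
python3 - <<'E'
from h import *
a,T=snap("wrist","w17"); print(T[:3,3].round(1), np.degrees(r.sense()["tcp_rot"]).round(2))
d=r.cut_out("crank","wrist")[0]; print(d["p"],np.round(d["box"]))
h=np.array([647.8,57.3]); b=a.copy()
for ang in(68,72,76):
    t=np.radians(ang); g=h+70*np.array([np.cos(t),np.sin(t)]); print(ang,fwd("wrist",[[*g,245]],T).round(1))
P=[[h[0]+19*(sx*np.cos(t0)-sy*np.sin(t0)),h[1]+19*(sx*np.sin(t0)+sy*np.cos(t0)),219] for t0 in[np.radians(72)] for sx,sy in((1,1),(1,-1),(-1,-1),(-1,1))]
for u in np.r_[fwd("wrist",P,T),fwd("wrist",[[647.8+70*np.cos(np.radians(72)),57.3+70*np.sin(np.radians(72)),245]],T)]: cv2.drawMarker(b,tuple(int(v) for v in u.round()),(0,0,255),cv2.MARKER_CROSS,7,1)
cv2.imwrite("pics/w17c.png",cv2.resize(b[20:400,150:480],None,fx=1.5,fy=1.5,interpolation=cv2.INTER_CUBIC))
go(648.2,58.5,213,72)
E
```

```text
[646.6  58.9 305. ] [-1.799e+02  4.000e-02  7.176e+01]
0.85 [284. 100. 355. 250.]
68 [[335.5 124.8]]
72 [[327.  124.5]]
76 [[318.5 124.8]]
go [-0.0002  0.0016  0.0925] [-0.1  0.  -0.2]
```

View pics/w17c.png

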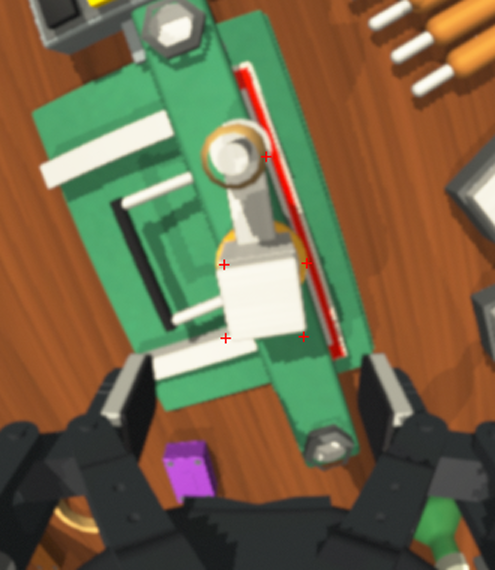

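Emit:
carry_out(delta_pos=[[0,0.001,0.03],[0,0.001,0.06],[0,0.001,0.085],[0,0.001,0.092],[0,0.001,0.092]], rot=[[0,0,-8],[0,0,-8],[0,0,-8],[0,0,-8],[0,0,-8]])

```text
clock: 57.38
eef_pos: [648.2, 58.9, 214.5]
tcp_rot: [-3.141, 0.0, 1.395]
contact_force: [0.4, -1.1, 0.9]
opening: 0.822
grasp_force: 0.0
```

Emit:
carry_out(delta_pos=[[0,0,0],[0,0,0],[0,0,0],[0,0,0],[0,0,0]], rot=[[0,0,0],[0,0,0],[0,0,0],[0,0,0],[0,0,0]], claw=0.0, grip_force=60)

```text
clock: 58.0
eef_pos: [648.9, 58.8, 215.9]
tcp_rot: [3.14, -0.0, 1.396]
contact_force: [-1.0, 0.1, 6.1]
opening: 0.432
grasp_force: 60.0
```

Emit:
carry_out(delta_pos=[[0,0,-0.01],[0,0,-0.02],[0,0,-0.035],[0,0,-0.05],[0,0,-0.07],[0,0,-0.085],[0,0,-0.085]], rot=[[0,0,0],[0,0,0],[0,0,0],[0,0,0],[0,0,0],[0,0,0],[0,0,0]])

```text
clock: 58.88
eef_pos: [648.6, 58.8, 301.0]
tcp_rot: [3.14, -0.001, 1.396]
contact_force: [0.9, -0.2, -4.1]
opening: 0.435
grasp_force: 61.9
```

```bash
python3 - <<'E'
from h import *
s=r.sense(); print(np.degrees(s["tcp_rot"][2]))
a,T=snap("wrist","w18"); d=r.cut_out("crank","wrist")[0]; print(d["p"],np.round(d["box"])); m=d["mask"]
hsv=cv2.cvtColor(a,cv2.COLOR_BGR2HSV)
# grip (wood) centroid relative to tool
w=m&(hsv[...,0]<25)&(hsv[...,1]>80); u=np.argwhere(w)[:,::-1]; print(len(u), (np.min(u,0),np.max(u,0)) if len(u) else 0)
c0,y0=390.4,346.6
go(390.4,346.6,T[2,3],42)
E
```

```text
79.99611231085157
0.62 [276.  99. 365. 332.]
1699 (array([276, 103]), array([357, 230]))
go [ 0.2388 -0.3035 -0.0017] [-0.  0. 38.]
```

Emit:
carry_out(delta_pos=[[0.0,-0.06,0],[0.05,-0.11,0],[0.1,-0.16,0],[0.14,-0.2,0],[0.19,-0.25,0],[0.239,-0.3035,0],[0.239,-0.3035,0],[0.239,-0.3035,0]], rot=[[0,0,8],[0,0,16],[0,0,24],[0,0,32],[0,0,37],[0,0,37],[0,0,37],[0,0,37]])

```text
clock: 59.98
eef_pos: [389.1, 348.0, 298.7]
tcp_rot: [-3.141, 0.002, 0.754]
contact_force: [0.9, -0.6, -4.2]
opening: 0.434
grasp_force: 62.9
```

```bash
python3 -c "
from h import *
go(390.4,346.3,58,43)"
```

```text
go [2.000e-04 2.300e-03 2.407e-01] [-0.   0.1  0.2]
```

Emit:
carry_out(delta_pos=[[0,0.002,0.06],[0,0.002,0.12],[0,0.002,0.18],[0,0.002,0.22],[0,0.002,0.235],[0,0.002,0.24],[0,0.002,0.24]], rot=[[0,0,0],[0,0,0],[0,0,0],[0,0,0],[0,0,0],[0,0,0],[0,0,0]])

```text
clock: 60.85
eef_pos: [393.0, 345.8, 60.6]
tcp_rot: [3.142, -0.002, 0.75]
contact_force: [-0.0, -0.0, -3.5]
opening: 0.437
grasp_force: 62.7
```

Emit:
carry_out(delta_pos=[[0,0,0.002],[0,0,0.0035],[0,0,0.0035]], rot=[[0,0,0],[0,0,0],[0,0,0]])

```text
clock: 61.22
eef_pos: [392.3, 345.5, 56.5]
tcp_rot: [3.142, -0.001, 0.751]
contact_force: [-0.3, 0.6, -4.4]
opening: 0.437
grasp_force: 62.7
```

Emit:
carry_out(delta_pos=[[0,0,0.001],[0,0,0.002],[0,0,0.003],[0,0,0.003]], rot=[[0,0,0],[0,0,0],[0,0,0],[0,0,0]])

```text
clock: 61.72
eef_pos: [392.1, 345.3, 54.8]
tcp_rot: [-3.142, 0.0, 0.751]
contact_force: [-8.1, -7.5, 24.6]
opening: 0.434
grasp_force: 66.4
```

Emit:
carry_out(delta_pos=[[0,0,-0.001],[0,0,-0.001],[0,0,-0.001],[0,0,-0.06],[0,0,-0.12],[0.03,0,-0.18],[0.08,0.007,-0.24],[0.08,0.007,-0.245]], rot=[[0,0,0],[0,0,0],[0,0,0],[0,0,0],[0,0,0],[0,0,0],[0,0,0],[0,0,0]], claw=0.075)

```text
clock: 62.72
eef_pos: [457.8, 396.6, 301.5]
tcp_rot: [3.141, -0.005, 0.75]
contact_force: [0.2, -0.4, -0.1]
opening: 0.878
grasp_force: 0.0
```

Emit:
carry_out(delta_pos=[[0,0,0],[0,0,0],[0,0,0],[0,0,0]], rot=[[0,0,0],[0,0,0],[0,0,0],[0,0,0]])

```text
clock: 63.22
eef_pos: [454.9, 394.4, 297.2]
tcp_rot: [-3.142, 0.002, 0.751]
contact_force: [0.3, -0.3, -0.4]
opening: 0.876
grasp_force: 0.0
```

```bash
python3 - <<'E'
from h import *
a,T=snap("wrist","w19"); print(T[:3,3].round(1), np.degrees(r.sense()["tcp_rot"]).round(2))
hsv=cv2.cvtColor(a,cv2.COLOR_BGR2HSV)
d=max(r.cut_out("crank","wrist"),key=lambda d:d["p"]); m=d["mask"]; print(d["p"],np.round(d["box"]),"mask rect@30",rect("wrist",m,30,T))
cs,_=cv2.findContours(m.astype(np.uint8),0,1); 
wood=m&(hsv[...,0]<25)&(hsv[...,1]>70); u=np.argwhere(wood)[:,::-1]; print("grip~",back("wrist",[u.mean(0)],60,T).round(1) if len(u) else None)
for c in r.cut_out("crank_tray_floor","wrist")[:1]: print("tray",rect("wrist",c["mask"],14,T))
# same numbers from the starting view w13 (crank in tray) for reference
h=back("wrist",np.argwhere(m&(hsv[...,1]<50)&(hsv[...,2]>200))[:,::-1].mean(0)[None],58,T); print("white",h.round(1))
# black / red keys: sizes from wrist colours
for n,msk in(("red",((hsv[...,0]<6)|(hsv[...,0]>174))&(hsv[...,1]>180)&(hsv[...,2]>120)),("yellow",(abs(hsv[...,0].astype(int)-26)<5)&(hsv[...,1]>180)&(hsv[...,2]>150))):
    k,l,st,ce=cv2.connectedComponentsWithStats(msk.astype(np.uint8)); 
    for i in np.argsort(-st[1:,4])[:2]+1: print(n,st[i],back("wrist",[ce[i]],65,T).round(1))
E
```

```text
[454.9 394.4 297.2] [-1.8e+02  6.0e-02  4.3e+01]
0.69 [301. 158. 329. 253.] mask rect@30 (array([408.5, 364.3]), array([124.1,  40.2]), 43.6)
grip~ [[445.4 398.1  60. ]]
tray (array([407.8, 364.1]), array([151.4,  83.7]), 44.4)
white [[404.6 359.9  58. ]]
red [462 108  33  37 662] [[629.8 295.5  65. ]]
red [525 192  59  99 454] [[626.5  81.6  65. ]]
yellow [442 130  36  40 781] [[591.9 291.9  65. ]]
yellow [587 244  24  34  73] [[688.9 -72.5  65. ]]
```

```bash
python3 - <<'E'
from h import *
T=np.load("pics/w17.npy")
print(back("wrist",[(x/1.5+150,y/1.5+20) for x,y in((120,204),(171,326))],61,T).round(1))
# before/after brightness of black key, scene camera
a=cv2.imread("pics/scene0.png"); b=r.grab_frame("scene"); cv2.imwrite("pics/s1.png",b)
for d in r.recognise("key_off","scene")[:1]: print(np.round(d["box"]),d["p"])
g=lambda i:cv2.cvtColor(i,cv2.COLOR_BGR2HSV)
for n,i in(("old",a),("new",b)):
    c=g(i)[222:268,394:430]
    for nm,m in(("red",((c[...,0]<6)|(c[...,0]>174))&(c[...,1]>150)),("yel",(abs(c[...,0].astype(int)-27)<5)&(c[...,1]>150)),("blk",c[...,2]<45)):
        u=np.argwhere(m); print(n,nm,len(u),(u.mean(0)+[222,394]).round(2) if len(u) else 0)
for z in(63,71): print(z,fwd("scene",[[632,291,z],[552,290,z]]).round(2).tolist())
E
```

```text
[[544.8 110.6  61. ]
 [545.7  -3.5  61. ]]
[404. 222. 418. 233.] 0.49
old red 132 [249.28 414.73]
old yel 78 [237.99 411.5 ]
old blk 52 [229.87 406.98]
new red 119 [250.18 414.39]
new yel 35 [238.49 409.63]
new blk 18 [231.28 407.22]
63 [[414.25, 248.5], [407.83, 227.67]]
71 [[414.78, 247.05], [408.31, 226.18]]
```

Emit:
carry_out(delta_pos=[[0,0.05,-0.06],[-0.05,0.1,-0.08],[-0.1,0.15,-0.08],[-0.15,0.2,-0.08],[-0.19,0.24,-0.08],[-0.22,0.26,-0.08],[-0.22,0.26,-0.08],[-0.22,0.26,-0.08]], rot=[[0,0,0],[0,0,0],[0,0,0],[0,0,0],[0,0,0],[0,0,0],[0,0,0],[0,0,0]])

```text
clock: 64.47
eef_pos: [472.0, 54.5, 378.3]
tcp_rot: [-3.142, -0.001, 0.749]
contact_force: [0.3, -0.6, 0.1]
opening: 0.881
grasp_force: 0.0
```

```bash
python3 - <<'E'
from h import *
g=lambda i:cv2.cvtColor(i,cv2.COLOR_BGR2HSV)
def rep(n,i,y0,y1,x0,x1):
    c=g(i)[y0:y1,x0:x1]
    for nm,m in(("red",((c[...,0]<6)|(c[...,0]>174))&(c[...,1]>150)),("yel",(abs(c[...,0].astype(int)-27)<5)&(c[...,1]>150)),("blk",c[...,2]<45)):
        u=np.argwhere(m); print(n,nm,len(u),(u.mean(0)+[y0,x0]).round(2) if len(u) else 0)
b=r.grab_frame("scene"); rep("s old",cv2.imread("pics/scene0.png"),222,268,394,430); rep("s new",b,222,268,394,430)
t=r.grab_frame("top"); rep("t old",cv2.imread("pics/top0.png"),132,182,220,248); rep("t new",t,132,182,220,248)
for i in (cv2.imread("pics/scene0.png"),b): print(cv2.cvtColor(i,cv2.COLOR_BGR2GRAY)[222:242,402:416:2].tolist())
E
```

```text
s old red 132 [249.28 414.73]
s old yel 78 [237.99 411.5 ]
s old blk 52 [229.87 406.98]
s new red 119 [250.29 414.55]
s new yel 34 [238.53 409.74]
s new blk 18 [231.28 407.22]
t old red 113 [142.86 231.84]
t old yel 117 [155.23 232.54]
t old blk 78 [168.41 233.6 ]
t new red 118 [143.05 232.38]
t new yel 96 [155.45 232.3 ]
t new blk 25 [167.72 235.08]
[[76, 76, 76, 76, 76, 75, 76], [78, 78, 80, 83, 85, 83, 89], [83, 86, 90, 95, 96, 92, 108], [82, 83, 86, 87, 83, 79, 111], [67, 64, 63, 63, 57, 56, 102], [48, 46, 44, 43, 41, 42, 94], [37, 38, 37, 37, 37, 38, 81], [35, 38, 38, 37, 38, 37, 69], [37, 37, 38, 37, 38, 36, 58], [37, 37, 36, 36, 36, 36, 49], [41, 36, 37, 36, 40, 40, 52], [54, 47, 59, 60, 74, 82, 104], [75, 88, 134, 133, 147, 156, 174], [90, 127, 201, 199, 202, 205, 212], [94, 135, 216, 219, 219, 220, 221], [91, 116, 213, 221, 221, 221, 222], [78, 92, 208, 221, 221, 221, 222], [69, 77, 199, 221, 222, 222, 222], [69, 66, 179, 222, 222, 221, 219], [71, 61, 153, 214, 215, 210, 201]]
[[88, 87, 88, 88, 87, 87, 88], [88, 85, 84, 86, 83, 83, 99], [87, 77, 74, 80, 73, 69, 111], [70, 58, 58, 61, 56, 53, 104], [52, 46, 44, 47, 44, 43, 91], [41, 42, 42, 43, 41, 42, 83], [40, 42, 42, 41, 43, 41, 71], [42, 41, 42, 41, 42, 42, 61], [44, 40, 42, 40, 40, 39, 50], [47, 38, 37, 36, 34, 34, 41], [50, 34, 35, 35, 39, 43, 60], [59, 46, 64, 70, 86, 100, 127], [76, 92, 150, 154, 168, 182, 202], [97, 142, 221, 220, 223, 226, 229], [108, 157, 231, 232, 232, 232, 233], [110, 141, 229, 233, 233, 233, 233], [97, 116, 227, 233, 233, 233, 233], [88, 95, 222, 233, 233, 233, 233], [88, 84, 205, 233, 232, 230, 229], [90, 76, 176, 229, 227, 220, 211]]
```

```bash
python3 -c "
from rig import r
print(r.sign_off())"
```

```text
the job is handed in; nothing more can be done
None
```

I handed the job in at about 64 s of the 210 s allowed. The sign-off returned no result, so I don't know how it was judged:

- **Frames:** the red, green and orange frames lie in the tray, and the tray was pushed home to its stop. The platen's pressing force on them was not measured.
- **Crank and screw:** the screw was wound about three turns, until the force rose sharply at the stop. The crank is back in its blue tray.
- **Keys:** the red key was pressed to the bottom. The scene camera shows its top about a pixel lower and the black key's edge about a pixel higher, consistent with the black key having popped up.

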